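Hang the headlamp on its hanger bar

TASK

Swing the magnifier away from above the hanger bar, fully out toward the front edge of the worktop, then pick up the headlamp, turn it upright and hang its headband over the bar with the lamp on top and both sides of the band straddling the bar. Lower it gently until you feel the band rest on the bar before you let go, leave it hanging still with the magnifier still swung out, and do not disturb the flux pot, marker pen or red screwdriver.

Things in the scene. Friction and masses are not known exactly. Their poses are not given: they have to be found in the camera images.
- headlamp: Head-worn lamp, 170 g: yellow lamp housing on the crown of a rigid U-shaped black headband; it lies on its side, U flat. Origin under the housing's middle, on the worktop; +x toward the U's open ends, y across the U, z up as it lies (0 to 30 mm, symmetric about 15). Rubber end pads reach x = 144 mm, 132 mm clear between them, 160 mm over them. Hung, +x points down, y level and square to the bar.
- lamp_grip (a point): Middle of the yellow housing, 15 mm above its underside, axes as the headlamp's. Housing 32 x 38 x 30 mm (x, y, z): take it by its two y sides, 38 mm apart. A bezel stands 5 mm proud of its -x face; a neck 24 mm wide joins its +x side to the band.
- crown (a point): Middle of the inside of the band's crown, where it rests on the bar; 32 mm from lamp_grip along the headlamp's +x. Band 6 mm thick, 22 mm wide (along z); its inside is a half circle of radius 70 mm about the point 70 mm farther along +x, then straight to the pads.
- stand: Fixed stand: round dark foot (radius 45 mm), steel post (radius 8, 206 mm high). Origin on the worktop on the post's axis. A level steel bar (radius 6 mm) runs out along the stand's -x, to the left: free from x -117 to -14 mm, red ball (radius 11) at its tip. Its black clamp is set anew each time: bar top 150 to 180 mm above the worktop, exact height not given: feel or see it.
- magnifier (a joint): Angle (rad) of the magnifier arm about the stand's post: 0 = along the stand's -x, straight above the bar; grows as it swings to the stand's -y (toward the worktop's front edge); stops at -0.4 and 1.6; stays where it is left (friction 0.06 N m). Arm and lens disc (radius 35 mm, centre 85 mm from the post's axis) lie 206 to 218 mm above the worktop.
- knob (a point): Upright red peg (radius 6 mm) at the magnifier's outer end, 122 mm from the post's axis, from 208 to 238 mm above the worktop; the point is on its axis at 223 mm.
- flux_pot: small round yellow-lidded pot, 43 mm wide, 19 mm high; leave alone; origin under its middle
- marker_pen: white and red marker pen, 127 mm long, lying; leave alone; origin under its middle
- driver_red: small red screwdriver, 135 mm long, lying; leave alone; origin under its middle

How it is judged:
By the outcome, as a careful person would: the job done as asked, in the order asked, and still so for the second after the job is handed in, with the robot touching nothing.
It also fails if it takes over 61 s, if anything falls off the work surface, if the arm or the gripper's body presses on something with over 40 N, if the wrist force passes 120 N, or if a joint passes its speed limit or range.

ROBOT

A 6-joint arm with a two-finger parallel gripper is mounted at the origin on a cart in front of the work surface, level with it; the furniture and walls round the work are solid. World frame = base frame: x ahead of the robot, y to its left, z up, the work surface at z = 0. Lengths are in m, angles in rad, forces in N, time in s.
With the tool pointing down it reaches from about 0.25 to 0.8 m from the base axis. Payload 8.5 kg.
Tool frame: the origin (TCP) lies between the finger pads; the fingertips stand 19 mm ahead of it and the grasp point (between the pads) is the TCP; x points along the fingers, z is the direction in which the jaws open and shut, and the axes are right-handed (so a half turn about x gives the same grasp; the last joint's range is limited). The gripper opens to 85 mm and grips with 20 to 120 N. Pads are 22 mm wide; open, the fingers measure 114 mm over their backs; the gripper's body (76 mm by 85 mm) begins 54 mm behind the grasp point. The pads swing forward as they close: fully open they stand 13 mm farther back than shut.
Start: joints at [-1.239, 0.238, -0.013, 1.319, 0, 1.571], TCP at [0.171, -0.496, 0.25] pointing down, gripper open.
Joint ranges: [-2.66, 2.66], [-1.03, 1.9], [-1.14, 1.46], [-1.82, 2.27], [-1.45, 1.34], [-3.14, 3.14]. Speed limits (rad/s): [2.22, 2.22, 2.79, 3.14, 3.14, 3.14].

INTERFACE

Orientations are given as a unit quaternion [w, x, y, z].
In Python, from workcell import status, get_image, close_job gives the robot as it stands. The module is installed in compiled form; this text tells all that it offers.
- The arm moves only by the tool play_rows, never from a script. Its argument "series" is a list of rows, each a list of 2 entries, a list of its own where there are three numbers: the shift along the tool's x, y, z in cm, then the turn about the tool's x in degrees. A call has exactly 5 rows; each row is the pose to reach, as a shift and turn from the pose commanded when the call began, along the tool's axes at that moment; what a row does not reach only later rows make up. A row lasts 1/10 s, in which the tool goes at most 50 mm and 8.59 degrees, less where a joint would pass 70% of its speed; a pose out of reach is approached as far as the arm can. A call with a gripper value outside its range is refused whole. "fingers" is the gripper's target within -1 to 1 (shut at 1, half-way at 0, fully open at -1), set as the call begins (left out, the last holds). The fingers move at their own pace and stop on an object; the grip force is fixed at half the most. Time passes only in rows, so rows that repeat a pose let the fingers close, or fill a call up. It gives the time, the measured TCP pose, the force and the opening at its end, in the units of the state.
- status.state(): the state, without advancing time (a new reading comes with each control period).
- get_image(name): name is "scene" or "top"; returns a dict with "img" (420x560x3 uint8, red, green, blue), "depth" (420x560 float32, m along the optical axis (not along the pixel's ray), 0 where there is no reading), "fx", "fy", "cx", "cy" (pixels), "xyz" and "attitude" of the camera in the world. Camera axes: x right, y down, z forward; pixel columns grow to the right and rows downward; lengths in m; the calibration is good to about 2 mm. A picture is of the moment at which its call begins.
- close_job(): hands the job in, once; it reports no verdict.
The state is a dict: "clock": time; "qpos": joint angles; "joint_velocities": joint speeds; "tau": joint torques, N m; "tool_pos": TCP position; "eef_rot": TCP orientation; "ft_force": force on the tool from outside, world axes, zero at the start; "ft_torque": the same for the moment, N m; "gripper_width": opening from 0.0 (shut) to 1.0 (fully open).
Only numpy, scipy, OpenCV 4.12 (cv2) and the standard library are available. Lean on these libraries where they do the work, as an engineer would, in place of code of your own. Each camera call takes 0.05 s, during which the arm holds its last target.

## Working session

There is one attempt and no reset: what is moved stays moved. The work goes in short steps, Python scripts to look and compute and a tool call to move; the robot and the scene stay as the last step left them, time stands still between calls to the robot, and variables do not carry over. Pictures are saved under pics/ and viewed, and the job is handed in when it is done.

Besides the shell and the picture viewer there is one more tool, called after "Call:" as name([rows], argument=value, ...), one row to a line, values as JSON. play_rows: Moves the arm, as the interface text tells. Its arguments: {"type":"object","properties":{"series":{"type":"array"},"fingers":{"type":"number"}},"required":["series"]}

```bash
mkdir -p pics; ls; cat > h.py <<'E'
import numpy as np, cv2
from scipy.spatial.transform import Rotation as R
from workcell import status, get_image, close_job
def rot(q): return R.from_quat([q[1],q[2],q[3],q[0]])
def save(d,n): cv2.imwrite('pics/'+n+'.png',cv2.cvtColor(d['img'],cv2.COLOR_RGB2BGR))
def ray(d,u,v):
    A=rot(d['attitude']).as_matrix() if np.size(d['attitude'])==4 else np.array(d['attitude'])
    return np.array(d['xyz']),A@np.array([(u-d['cx'])/d['fx'],(v-d['cy'])/d['fy'],1.])
def onz(d,u,v,z):
    o,r=ray(d,u,v); return o+r*(z-o[2])/r[2]
def cloud(d):
    v,u=np.mgrid[:420,:560]; Z=d['depth']
    A=rot(d['attitude']).as_matrix()
    P=np.stack([(u-d['cx'])/d['fx']*Z,(v-d['cy'])/d['fy']*Z,Z],-1)@A.T+np.array(d['xyz'])
    P[Z==0]=np.nan
    return P
E
python3 - <<'E'
from h import *
for n in('scene','top'):
    d=get_image(n); save(d,n+'0'); print(n,d['xyz'],d['attitude'],d['fx'],d['fy'],d['cx'],d['cy']); np.savez('pics/%s0.npz'%n,**d)
print(status.state())
E
```

```text
pics
scene [0.18200369 0.83946922 0.61784642] [ 0.12914098 -0.22344052  0.84505898 -0.46826517] 471.21489277532237 471.21489277532237 276.1992059022804 214.79026851094
top [0.44120726 0.20209353 0.99406531] [ 0.03712564 -0.70541144  0.70558796 -0.05623185] 445.40282706742335 445.40282706742335 277.17931970066263 205.41974327417847
{'clock': 0.1, 'qpos': array([-1.23896970e+00,  2.38701992e-01, -1.41736187e-02,  1.31917385e+00,
       -1.35292586e-05,  1.57083181e+00]), 'joint_velocities': array([-0.00023721, -0.00053047,  0.00076369,  0.0001465 ,  0.00186213,
       -0.00055048]), 'tau': array([ 1.36619728e-03, -5.39718568e+01,  3.46999812e+01,  1.33348073e-02,
        7.00359033e-05,  1.20603696e-05]), 'tool_pos': array([ 0.17091468, -0.49603925,  0.24975032]), 'eef_rot': array([ 0.57533965,  0.41082085,  0.57606666, -0.41031417]), 'ft_force': array([-0.03389996, -0.04472447, -0.36171734]), 'ft_torque': array([-0.00408108,  0.03579133,  0.02914618]), 'gripper_width': 1.0060326492693212}
```

View pics/scene0.png

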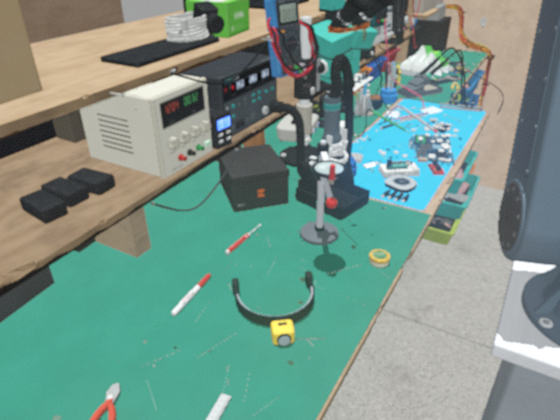

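View pics/top0.png

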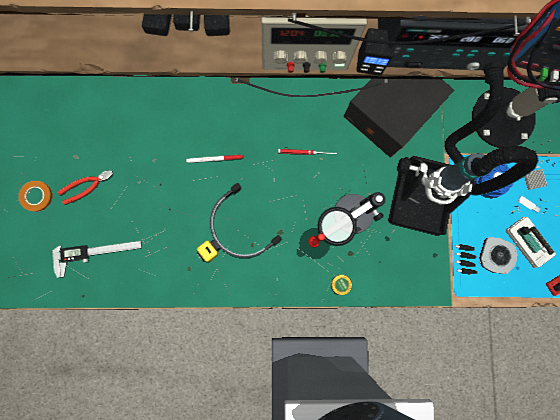

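```bash
python3 - <<'E'
from h import *
d=dict(np.load('pics/top0.npz'));s=dict(np.load('pics/scene0.npz'))
a=cv2.cvtColor(d['img'],cv2.COLOR_RGB2BGR)[150:310,170:400]
cv2.imwrite('pics/topc.png',cv2.resize(a,None,fx=3.4,fy=3.4,interpolation=cv2.INTER_CUBIC))
a=cv2.cvtColor(s['img'],cv2.COLOR_RGB2BGR)[140:360,220:410]
cv2.imwrite('pics/scc.png',cv2.resize(a,None,fx=2.7,fy=2.7,interpolation=cv2.INTER_CUBIC))
P=cloud(d)
for n,u,v in [('edge',300,306),('shelf',300,74),('lampgrip',208,250),('crown',213,238),('pot',341,284),('post',377,199),('lens',337,227),('knob',314,241),('foot',370,222),('pen',215,158),('drv',307,152),('blackbox',400,115),('mic',420,200)]:
    print(n,P[v,u].round(4))
E
```

```text
edge [0.3515 0.1257 0.003 ]
shelf [0.8129 0.134  0.161 ]
lampgrip [0.4725 0.3243 0.0321]
crown [ 0.5001  0.3179 -0.0007]
pot [0.3993 0.0377 0.02  ]
post [0.554  0.0076 0.2325]
lens [0.5066 0.0757 0.2153]
knob [0.4842 0.1119 0.1731]
foot [ 0.5349 -0.0315  0.0113]
pen [0.679  0.315  0.0122]
drv [0.6942 0.1074 0.0109]
blackbox [ 0.751  -0.0797  0.1022]
mic [ 0.5852 -0.1476  0.0073]
```

View pics/topc.png

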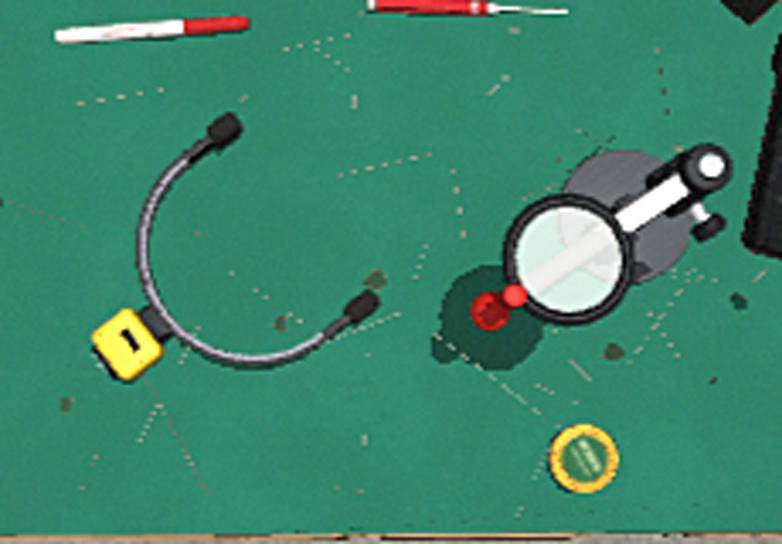

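View pics/scc.png

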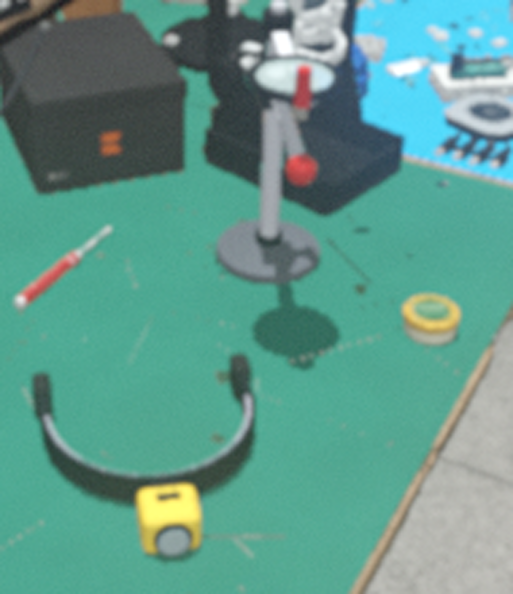

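```bash
python3 - <<'E'
from h import *
d=dict(np.load('pics/top0.npz'));s=dict(np.load('pics/scene0.npz'))
P=cloud(d)
T=lambda x,y:(170+(x+.5)/3.4-.5,150+(y+.5)/3.4-.5)
S=lambda x,y:(220+(x+.5)/2.7-.5,140+(y+.5)/2.7-.5)
print('foot depth plane')
print('post',onz(d,*T(711,166),.23)); print('lens',onz(d,*T(568,259),.218)); print('knobtop',onz(d,*T(514,296),.238))
# foot: gray circle mask by depth
hsv=cv2.cvtColor(d['img'],cv2.COLOR_RGB2HSV)
hs=cv2.cvtColor(s['img'],cv2.COLOR_RGB2HSV)
def red(h): return ((h[...,0]<8)|(h[...,0]>172))&(h[...,1]>150)&(h[...,2]>90)
m=red(hsv)
v,u=np.nonzero(m[225:250,300:330]); v+=225;u+=300
for a,b in zip(u,v): print(a,b,P[b,a].round(3),end=' | ')
print()
m2=red(hs); n,l,st,c=cv2.connectedComponentsWithStats(m2.astype('uint8'))
for i in range(1,n):
  if st[i,4]>20: print(st[i],c[i])
# ball triangulate
def tri(p,q):
  o1,r1=ray(d,*p);o2,r2=ray(s,*q)
  A=np.stack([r1,-r2],1);t=np.linalg.lstsq(A,o2-o1,rcond=None)[0]
  a=o1+r1*t[0];b=o2+r2*t[1];return (a+b)/2,np.linalg.norm(a-b)
print('ball',tri(T(490,312),S(302,170)))
print('knobtop',tri(T(514,296),S(304,67)))
# yellow
y=(hsv[...,0]>18)&(hsv[...,0]<34)&(hsv[...,1]>150)&(hsv[...,2]>120)
n,l,st,c=cv2.connectedComponentsWithStats(y.astype('uint8'))
for i in range(1,n):
  if st[i,4]>60: print('yellow',st[i],c[i],onz(d,*c[i],.03 if i else 0))
for n_,p in [('padA',(224,128)),('padB',(361,307))]: print(n_,onz(d,*T(*p),.026))
Ps=cloud(s)
for q in [S(302,170)]: print(Ps[int(q[1]),int(q[0])])
E
```

```text
foot depth plane
post [0.55528716 0.00387473 0.23      ]
lens [0.50842816 0.07658954 0.218     ]
knobtop [0.48811943 0.10732466 0.238     ]
320 233 [0.496 0.106 0.215] | 321 233 [0.496 0.104 0.217] | 319 234 [0.493 0.11  0.238] | 320 234 [0.493 0.109 0.239] | 321 234 [0.493 0.107 0.237] | 322 234 [0.493 0.105 0.238] | 318 235 [0.491 0.112 0.236] | 319 235 [0.491 0.11  0.237] | 320 235 [0.491 0.109 0.237] | 321 235 [0.491 0.107 0.238] | 322 235 [0.491 0.105 0.238] | 323 235 [0.491 0.104 0.238] | 324 235 [0.491 0.102 0.238] | 312 236 [0.494 0.115 0.165] | 313 236 [0.494 0.113 0.168] | 314 236 [0.494 0.111 0.166] | 315 236 [0.494 0.109 0.166] | 317 236 [0.491 0.112 0.219] | 318 236 [0.489 0.112 0.237] | 319 236 [0.489 0.111 0.24 ] | 320 236 [0.489 0.109 0.238] | 321 236 [0.489 0.107 0.237] | 322 236 [0.489 0.105 0.239] | 323 236 [0.489 0.103 0.236] | 324 236 [0.489 0.102 0.238] | 310 237 [0.492 0.118 0.164] | 311 237 [0.492 0.117 0.165] | 312 237 [0.492 0.115 0.167] | 313 237 [0.492 0.113 0.168] | 314 237 [0.492 0.111 0.169] | 315 237 [0.492 0.11  0.169] | 316 237 [0.492 0.108 0.169] | 
[... 3154 characters left out ...]
[275.38461538  49.76923077]
[282  63  13  13  37] [287.59459459  70.7027027 ]
[303  66  10   9  27] [308.22222222  69.14814815]
[327 199   8   7  38] [330.63157895 201.76315789]
[ 92 401  23  19 167] [105.1257485 410.8502994]
ball (array([0.48379835, 0.11052961, 0.15790279]), np.float64(0.0009943969653996624))
knobtop (array([0.48805253, 0.10706962, 0.23649119]), np.float64(0.00034703815036219435))
yellow [197 241  21  21 194] [205.87628866 251.09278351] [0.47026083 0.32910332 0.03      ]
yellow [332 275  20  20 148] [341.05405405 284.72972973] [0.39820017 0.03933    0.03      ]
padA [0.6099727  0.26730898 0.026     ]
padB [0.49428936 0.17883836 0.026     ]
[0.4811207  0.11855564 0.16417525]
```

```bash
cat >> h.py <<'E'
POST=np.array([.5553,.0039]); TH=np.arctan2(.8315,-.5555)
def go(targets,st=None):
    """targets: list of (xyz world, dyaw deg about tool x); print tool-frame shifts cm"""
    st=st or status.state(); M=rot(st['eef_rot']).as_matrix()
    for p,dy in targets:
        print([ [round(float(c),1) for c in M.T@(np.array(p)-st['tool_pos'])*100], dy])
E
python3 - <<'E'
from h import *
st=status.state(); M=rot(st['eef_rot']).as_matrix(); print(M.round(3))
# start point of push, at angle TH-0.014-0.35 radius .12
a=TH-0.014-.33
p=[*(POST+.12*np.array([np.cos(a),np.sin(a)])),.30]; print(p, np.degrees(a))
print(np.degrees(np.arctan2(M[1,2],M[0,2])))
go([(p,0)])
E
```

```text
[[-0.     0.945  0.326]
 [ 0.001  0.326 -0.945]
 [-1.    -0.    -0.001]]
[np.float64(0.5261963444206714), np.float64(0.12031725487194678), 0.3] 104.03593861222735
-70.98976772361922
[[-5.0, 53.7, -46.7], 0]
```

Call:
play_rows([
  [[-1,0,0],0],
  [[-2,0,0],5],
  [[-3,0,0],10],
  [[-3,0,0],10],
  [[-3,0,0],10],
], fingers=1)

```text
clock: 0.6
tool_pos: [0.171, -0.4964, 0.2805]
eef_rot: [0.538, 0.458, 0.538, -0.459]
ft_force: [-0.8, -0.1, 0.1]
gripper_width: 0.143
```

```bash
python3 - <<'E'
from h import *
d=dict(np.load('pics/top0.npz'));s=dict(np.load('pics/scene0.npz'))
for D in(d,s):
    P=cloud(D).reshape(-1,3); P=P[~np.isnan(P[:,0])]
    for zl in(.1,.2,.24,.35):
        m=(P[:,2]>zl)&(P[:,0]>.3)&(P[:,0]<.9)&(P[:,1]>-.3)&(P[:,1]<.5)
        H,_,_=np.histogram2d(P[m,0],P[m,1],bins=[np.arange(.3,.91,.05),np.arange(-.3,.51,.05)]); print(zl);print(H.astype(int))
st=status.state(); M=rot(st['eef_rot']).as_matrix(); print(M.round(3))
a=TH-0.014-.33
p=[*(POST+.12*np.array([np.cos(a),np.sin(a)])),.32]
go([([.35,-.19,.32],0),(p,0)])
E
```

```text
0.1
[[   0    0    0    0    0    0    0    0    0    0    0    0    0    0
     0    0]
 [   0    0    0    0    0    0    0    0    0    0    0    0    0    0
     0    0]
 [   0    0    0    0    0    0    0    0    0    0    0    0    0    0
     0    0]
 [   0    0    0    0    0    0   23  369  162    0    0    0    0    0
     0    0]
 [   0    0    0    0    0   91  296  622   85    0    0    0    0    0
     0    0]
 [   0  756  641 1082    7   27  161    0    0    0    0    0    0    0
     0    0]
 [   0  113  322  945  194    0    0    0    0    0    0    0    0    0
     0    0]
 [   0    0    0    6   64    0    0    0    0    0    0    0    0    0
     0    0]
 [ 254  762    0  174  345  118    0    0    0    0    0    0    0    0
     0    0]
 [ 428 1906  864  468  458  445  177   99  116   58    0    0   38    0
     0    0]
 [  75 1375 2524 2395 2484 2318 1756 2215 2226 2301 1369 1112 1091 1060
  1079 1064]
 [   0    0    0    0    0  200  162    0    0    0  480  756  741  787
   780  614]]
0.2
[[   0    0    0    0    0    0    0    0    0    0    0    0    0    0
[... 6310 characters left out ...]
  6    0    0    0    0    0    0    0    0    0    0
     0    0]
 [   0    0   39    8    0    0    0    0    0    0    0    0    0    0
     0    0]
 [   0    0    0    0    0    0    0    0    0    0    0    0    0    0
     0    0]
 [   0    0    0    0    0    0    0    0    0    0    0    0    0    0
     0    0]
 [ 559  585  197   21    0    0    0    0   43   27    0    0   28    0
     0    0]
 [   2  308  152  169  274  270  302  441  368  425  369  414  480  565
   659  711]
 [  56   83  335  541  565  505  439  159  185  307  227  221  251 1693
  1916   79]]
[[ 0.     0.987  0.159]
 [-0.     0.159 -0.987]
 [-1.     0.     0.   ]]
[[-4.0, 22.5, -27.4], 0]
[[-4.0, 44.9, -55.2], 0]
```

Call:
play_rows([
  [[-2,3,-3.7],0],
  [[-4,6,-7.4],0],
  [[-4,9,-11],0],
  [[-4,12,-14.7],0],
  [[-4,15,-18.4],0],
], fingers=1)

```text
clock: 1.1
tool_pos: [0.2907, -0.2894, 0.3201]
eef_rot: [0.538, 0.459, 0.538, -0.459]
ft_force: [0.3, 0.2, -0.2]
gripper_width: 0.001
```

Call:
play_rows([
  [[0,3,-3.7],0],
  [[0,6,-7.4],0],
  [[0,9,-11],0],
  [[0,12,-14.7],0],
  [[0,15,-18.4],0],
])

```text
clock: 1.6
tool_pos: [0.41, -0.0839, 0.3201]
eef_rot: [0.538, 0.459, 0.538, -0.459]
ft_force: [0.1, -1.1, -0.1]
gripper_width: -0.001
```

Call:
play_rows([
  [[0,3,-3.7],0],
  [[0,6,-7.4],0],
  [[0,9,-11],0],
  [[0,12,-14.7],0],
  [[0,14.9,-18.4],0],
])

```text
clock: 2.1
tool_pos: [0.5314, 0.1053, 0.3198]
eef_rot: [0.541, 0.453, 0.55, -0.447]
ft_force: [0.5, -1.2, 0.2]
gripper_width: 0.0
```

```bash
python3 - <<'E'
from h import *
st=status.state(); print(st['tool_pos'],st['qpos'].round(3))
d=get_image('top');save(d,'t1')
a=TH-0.014-.33
p=[*(POST+.12*np.array([np.cos(a),np.sin(a)])),.24]
go([(p,0)])
E
```

```text
[0.53139107 0.10527329 0.31981603] [0.188 0.256 0.187 1.503 0.015 3.138]
[[7.9, -0.6, -1.3], 0]
```

View pics/t1.png

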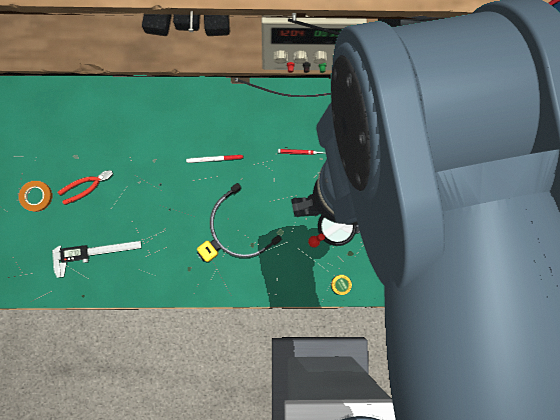

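```bash
python3 - <<'E'
from h import *
st=status.state(); M=rot(st['eef_rot']).as_matrix(); print(M.round(3),st['qpos'].round(3),st['clock'])
E
```

```text
[[-0.003  0.982  0.191]
 [ 0.016  0.191 -0.981]
 [-1.     0.    -0.017]] [0.189 0.263 0.192 1.501 0.017 3.139] 2.15
```

Call:
play_rows([
  [[0,0,0],-5],
  [[0,0,0],-10],
  [[0,0,0],-10],
  [[0,0,0],-10],
  [[0,0,0],-10],
])

```text
clock: 2.65
tool_pos: [0.531, 0.1019, 0.3202]
eef_rot: [0.577, 0.407, 0.584, -0.4]
ft_force: [0.2, -0.3, 0.2]
gripper_width: -0.0
```

```bash
python3 - <<'E'
from h import *
st=status.state(); M=rot(st['eef_rot']).as_matrix(); print(M.round(3),st['tool_pos'],st['qpos'].round(3),st['clock'])
a=TH-0.014-.33
p=[*(POST+.12*np.array([np.cos(a),np.sin(a)])),.24]
go([(p,0)])
E
```

```text
[[-0.003  0.937  0.349]
 [ 0.014  0.349 -0.937]
 [-1.     0.002 -0.014]] [0.53102654 0.10188031 0.32024774] [0.182 0.254 0.185 1.502 0.014 2.967] 2.65
[[8.1, 0.2, -1.8], 0]
```

Call:
play_rows([
  [[2,0.2,-1.8],0],
  [[5,0.2,-1.8],0],
  [[8,0.2,-1.8],0],
  [[8,0.2,-1.8],0],
  [[8,0.2,-1.8],0],
])

```text
clock: 3.15
tool_pos: [0.5264, 0.1206, 0.2412]
eef_rot: [0.577, 0.407, 0.585, -0.4]
ft_force: [0.1, 0.6, 0.9]
gripper_width: -0.001
```

```bash
python3 - <<'E'
from h import *
st=status.state(); print(st['tool_pos'],st['ft_force'])
d=get_image('scene');save(d,'s2')
t=[]
a0=TH-0.014-.33
for k in range(1,6):
    a=a0+.08*k
    t.append(([*(POST+.12*np.array([np.cos(a),np.sin(a)])),.24],round(-np.degrees(.08*k),1)))
go(t)
E
```

```text
[0.52641555 0.120568   0.2411635 ] [0.1427778  0.56480349 0.87919703]
[[0.2, -1.0, -0.1], np.float64(-4.6)]
[[0.2, -2.0, -0.1], np.float64(-9.2)]
[[0.2, -3.0, 0.0], np.float64(-13.8)]
[[0.2, -3.9, 0.2], np.float64(-18.3)]
[[0.2, -4.8, 0.4], np.float64(-22.9)]
```

View pics/s2.png

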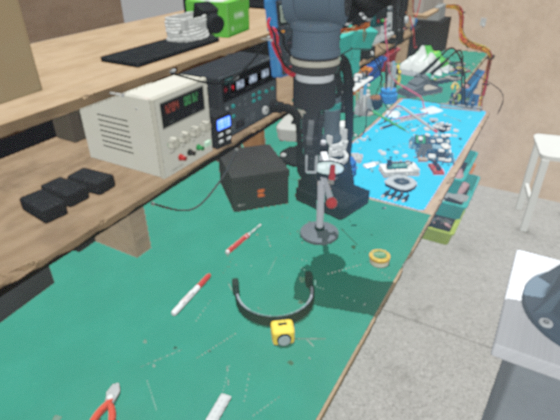

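Call:
play_rows([
  [[0.1,-1,-0.1],-4.6],
  [[0.1,-2,-0.1],-9.2],
  [[0.1,-3,0],-13.8],
  [[0.1,-3.9,0.2],-18.3],
  [[0.1,-4.8,0.4],-22.9],
])

```text
clock: 3.7
tool_pos: [0.4838, 0.1002, 0.2415]
eef_rot: [0.648, 0.284, 0.652, -0.274]
ft_force: [0.7, -0.2, -0.6]
gripper_width: 0.0
```

```bash
cat > arc.py <<'E'
from h import *
import sys
st=status.state(); p=st['tool_pos']-np.array([*POST,0]); a0=np.arctan2(p[1],p[0])
print('rel angle',(a0-TH+np.pi)%(2*np.pi)-np.pi,'r',np.hypot(p[0],p[1]),'z',p[2],st['ft_force'].round(1),st['qpos'].round(2))
t=[]
for k in range(1,6):
    a=a0+.08*k
    t.append(([*(POST+.12*np.array([np.cos(a),np.sin(a)])),.24],round(-np.degrees(.08*k),1)))
go(t)
E
python3 arc.py
```

```text
rel angle 0.0500934702321425 r 0.11995059331431478 z 0.2415284260460577 [ 0.7 -0.2 -0.6] [ 0.2   0.19 -0.1   1.28  0.01  2.58]
[[0.1, -1.0, -0.1], np.float64(-4.6)]
[[0.1, -1.9, -0.1], np.float64(-9.2)]
[[0.1, -2.9, -0.0], np.float64(-13.8)]
[[0.1, -3.8, 0.1], np.float64(-18.3)]
[[0.1, -4.8, 0.4], np.float64(-22.9)]
```

Call:
play_rows([
  [[0.1,-1,-0.1],-4.6],
  [[0.1,-2,-0.1],-9.2],
  [[0.1,-3,0],-13.8],
  [[0.1,-3.9,0.2],-18.3],
  [[0.1,-4.8,0.4],-22.9],
])

```text
clock: 4.2
tool_pos: [0.4517, 0.0642, 0.2402]
eef_rot: [0.691, 0.149, 0.693, -0.139]
ft_force: [0.6, 1.4, 0.3]
gripper_width: -0.001
```

Call:
play_rows([
  [[0,-1,-0.1],-4.6],
  [[0,-2,-0.1],-9.2],
  [[0,-3,0],-13.8],
  [[0,-3.9,0.2],-18.3],
  [[0,-4.8,0.4],-22.9],
])

```text
clock: 4.7
tool_pos: [0.4362, 0.0184, 0.2396]
eef_rot: [0.707, 0.009, 0.707, 0.001]
ft_force: [0.8, 0.8, -0.1]
gripper_width: -0.005
```

```bash
python3 arc.py
```

```text
rel angle 0.8606813219638578 r 0.12001619919358213 z 0.2395635476989172 [ 0.8  0.8 -0.1] [ 0.03  0.09 -0.22  1.25  0.01  1.61]
[[-0.1, -1.0, -0.1], np.float64(-4.6)]
[[-0.1, -1.9, -0.1], np.float64(-9.2)]
[[-0.1, -2.9, 0.0], np.float64(-13.8)]
[[-0.1, -3.8, 0.2], np.float64(-18.3)]
[[-0.1, -4.7, 0.4], np.float64(-22.9)]
```

Call:
play_rows([
  [[-0.1,-1,-0.1],-4.6],
  [[-0.1,-2,-0.1],-9.2],
  [[-0.1,-3,0],-13.8],
  [[-0.1,-3.9,0.2],-18.3],
  [[-0.1,-4.8,0.4],-22.9],
])

```text
clock: 5.2
tool_pos: [0.4396, -0.0298, 0.2398]
eef_rot: [0.695, -0.132, 0.693, 0.141]
ft_force: [-0.3, 0.4, 0.0]
gripper_width: -0.001
```

Call:
play_rows([
  [[-0.1,-0.4,0],-2],
  [[-0.1,-0.8,0],-4],
  [[-0.1,-1.2,0],-6],
  [[-0.1,-1.6,0],-7.5],
  [[-0.1,-1.8,0],-8.5],
])

```text
clock: 5.7
tool_pos: [0.4463, -0.0464, 0.2403]
eef_rot: [0.683, -0.182, 0.681, 0.191]
ft_force: [0.2, 1.3, 0.2]
gripper_width: 0.0
```

```bash
python3 arc.py; python3 - <<'E'
from h import *
d=get_image('scene');save(d,'s3');d=get_image('top');save(d,'t3')
E
```

```text
rel angle 1.4141052277400892 r 0.12005070416716324 z 0.2402834059914586 [0.2 1.3 0.2] [-0.11  0.11 -0.2   1.26  0.01  0.92]
[[0.0, -1.0, -0.1], np.float64(-4.6)]
[[0.0, -1.9, -0.0], np.float64(-9.2)]
[[-0.0, -2.9, 0.1], np.float64(-13.8)]
[[-0.0, -3.8, 0.2], np.float64(-18.3)]
[[-0.0, -4.7, 0.5], np.float64(-22.9)]
```

View pics/s3.png

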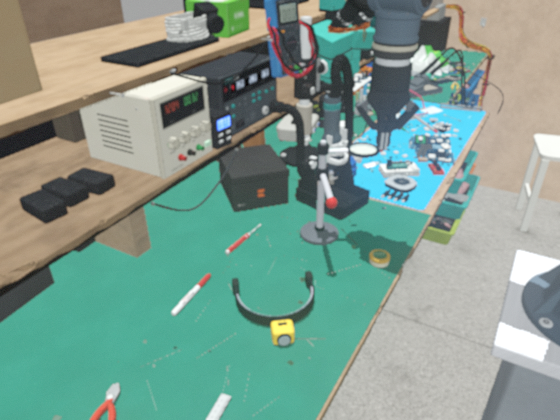

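Continue in small steps until the stop is felt.

Call:
play_rows([
  [[0,-0.3,0],-1.4],
  [[0,-0.6,0],-2.8],
  [[0,-0.9,0],-4],
  [[0,-1.1,0],-5],
  [[0,-1.1,0],-5],
])

```text
clock: 6.3
tool_pos: [0.4487, -0.0525, 0.2385]
eef_rot: [0.673, -0.209, 0.673, 0.225]
ft_force: [-10.1, 18.9, 12.0]
gripper_width: -0.003
```

```bash
python3 arc.py
```

```text
rel angle 1.4685809053995023 r 0.12059520320748367 z 0.2384749311249788 [-10.1  18.9  12. ] [-0.13  0.12 -0.19  1.27  0.02  0.82]
[[-0.2, -1.0, -0.0], np.float64(-4.6)]
[[-0.2, -1.9, -0.1], np.float64(-9.2)]
[[-0.2, -2.9, 0.0], np.float64(-13.8)]
[[-0.2, -3.8, 0.1], np.float64(-18.3)]
[[-0.3, -4.8, 0.4], np.float64(-22.9)]
```

Call:
play_rows([
  [[0,1,0],0],
  [[0,2.5,0],0],
  [[-3,2.5,0],0],
  [[-7,2.5,0],0],
  [[-11,2.5,0],0],
], fingers=1)

```text
clock: 6.8
tool_pos: [0.4359, -0.0362, 0.3499]
eef_rot: [0.673, -0.212, 0.673, 0.221]
ft_force: [1.0, 0.3, 0.1]
gripper_width: 0.003
```

```bash
python3 - <<'E'
from h import *
st=status.state(); M=rot(st['eef_rot']).as_matrix(); print(M.round(3),st['tool_pos'],st['qpos'].round(3),st['ft_force'])
s=dict(np.load('pics/scene0.npz'))
P=cloud(s).reshape(-1,3); P=P[~np.isnan(P[:,0])]
xs=np.arange(.0,1.01,.1); ys=np.arange(-1.3,-.09,.1)
Z=np.full((len(xs)-1,len(ys)-1),-9.)
for i in range(len(xs)-1):
  for j in range(len(ys)-1):
    m=(P[:,0]>=xs[i])&(P[:,0]<xs[i+1])&(P[:,1]>=ys[j])&(P[:,1]<ys[j+1])
    if m.any(): Z[i,j]=P[m,2].max()
print(ys.round(1));
for x,r in zip(xs,Z): print(round(x,1),r.round(2))
E
```

```text
[[-0.003 -0.583  0.813]
 [ 0.013  0.812  0.583]
 [-1.     0.013  0.005]] [ 0.43590282 -0.03620215  0.34988839] [-0.091  0.074  0.038  1.539  0.013  0.857] [0.98301492 0.27384734 0.10582912]
[-1.3 -1.2 -1.1 -1.  -0.9 -0.8 -0.7 -0.6 -0.5 -0.4 -0.3 -0.2 -0.1]
0.0 [-9.   -9.   -9.   -9.   -9.   -9.   -0.79 -0.79 -0.79 -0.79 -9.    0.  ]
0.1 [-0.79 -0.79 -0.79 -0.79 -0.79 -0.79 -0.79 -0.79 -0.79 -0.79 -0.79  0.  ]
0.2 [-0.79 -0.79 -0.79 -0.79 -0.79 -0.79 -0.79 -0.79 -0.79 -0.79 -0.79 -9.  ]
0.3 [-0.34 -0.34  0.02  0.    0.    0.01  0.01  0.01  0.03  0.    0.    0.  ]
0.4 [ 0.07 -0.34  0.07  0.01  0.02  0.04  0.04  0.01  0.03  0.03  0.02  0.  ]
0.5 [0.17 0.11 0.02 0.04 0.01 0.09 0.09 0.44 0.44 0.05 0.35 0.36]
0.6 [0.14 0.1  0.04 0.09 0.02 0.09 0.09 0.41 0.45 0.45 0.32 0.37]
0.7 [0.34 0.35 0.34 0.35 0.22 0.18 0.19 0.43 0.44 0.44 0.46 0.4 ]
0.8 [0.31 0.25 0.2  0.31 0.16 0.05 0.39 0.39 0.39 0.39 0.46 0.47]
0.9 [-9.    0.07 -9.    0.3   0.3   0.39  0.4   0.4   0.39  0.39  0.39  0.47]
```

```bash
cat > nxt.py <<'E'
from h import *
import sys
# nxt.py x y z turn_total : next 5-row chunk toward target, capped
tx=np.array(list(map(float,sys.argv[1:4]))); turn=float(sys.argv[4]) if len(sys.argv)>4 else 0
step=float(sys.argv[5]) if len(sys.argv)>5 else 4.5
st=status.state(); M=rot(st['eef_rot']).as_matrix()
print('pos',st['tool_pos'].round(4),'q',st['qpos'].round(3),'F',st['ft_force'].round(1),'zaz',round(float(np.degrees(np.arctan2(M[1,2],M[0,2]))),1),'x',M[:,0].round(3),'t',st['clock'])
D=M.T@(tx-st['tool_pos'])*100; n=np.linalg.norm(D)
N=max(n/step,abs(turn)/8.5,1e-6)
rows=[]
for k in range(1,6):
    f=min(1,k/N); rows.append([[round(float(c),1) for c in D*f],round(turn*f,1)])
print(rows, 'rows needed',round(N,1))
E
python3 nxt.py .4704 .329 .15 -182
```

```text
pos [ 0.4359 -0.0362  0.3499] q [-0.091  0.074  0.038  1.539  0.013  0.857] F [1.  0.3 0.1] zaz 35.7 x [-0.003  0.013 -1.   ] t 6.8
[[[1.0, 1.3, 1.1], -8.5], [[1.9, 2.6, 2.2], -17.0], [[2.9, 3.8, 3.4], -25.5], [[3.8, 5.1, 4.5], -34.0], [[4.8, 6.4, 5.6], -42.5]] rows needed 21.4
```

Call:
play_rows([
  [[0,1.3,1.1],-8.5],
  [[0,2.6,2.2],-17],
  [[0,3.8,3.4],-25.5],
  [[0,5.1,4.5],-34],
  [[1,6.4,5.6],-42.5],
], fingers=-1)

```text
clock: 7.3
tool_pos: [0.4451, 0.0491, 0.3406]
eef_rot: [0.551, -0.443, 0.545, 0.451]
ft_force: [-1.0, -0.3, 0.4]
gripper_width: 0.844
```

```bash
python3 nxt.py .4704 .329 .15 -140
```

```text
pos [0.4451 0.0491 0.3406] q [0.101 0.088 0.03  1.512 0.014 0.302] F [-1.  -0.3  0.4] zaz 78.5 x [-0.001  0.014 -1.   ] t 7.3
[[[1.2, 0.2, 1.7], -8.5], [[2.4, 0.4, 3.4], -17.0], [[3.5, 0.6, 5.0], -25.5], [[4.7, 0.7, 6.7], -34.0], [[5.9, 0.9, 8.4], -42.5]] rows needed 16.5
```

Call:
play_rows([
  [[0,0.2,1.7],-8.5],
  [[0,0.4,3.4],-17],
  [[1,0.6,5],-25.5],
  [[2,0.7,6.7],-34],
  [[3,0.9,8.4],-42.5],
])

```text
clock: 7.8
tool_pos: [0.4531, 0.1335, 0.3107]
eef_rot: [0.352, -0.612, 0.344, 0.618]
ft_force: [0.0, -0.5, -0.8]
gripper_width: 1.002
```

```bash
python3 nxt.py .4704 .329 .15 -97
```

```text
pos [0.4531 0.1335 0.3107] q [ 0.278  0.132  0.005  1.442  0.014 -0.263] F [ 0.  -0.5 -0.8] zaz 121.0 x [-0.002  0.013 -1.   ] t 7.8
[[[1.4, -1.0, 1.4], -8.5], [[2.9, -2.0, 2.7], -17.0], [[4.3, -3.0, 4.1], -25.5], [[5.7, -4.0, 5.5], -34.0], [[7.2, -5.0, 6.9], -42.5]] rows needed 11.4
```

Call:
play_rows([
  [[1.4,-1,1.4],-8.5],
  [[2.9,-2,2.7],-17],
  [[4.3,-3,4.1],-25.5],
  [[5.7,-4,5.5],-34],
  [[7.2,-5,6.9],-42.5],
])

```text
clock: 8.3
tool_pos: [0.4607, 0.2194, 0.2397]
eef_rot: [0.106, -0.698, 0.097, 0.701]
ft_force: [0.6, 1.0, 0.3]
gripper_width: 1.002
```

```bash
python3 nxt.py .4704 .329 .12 -54
```

```text
pos [0.4607 0.2194 0.2397] q [ 0.437  0.214 -0.073  1.28   0.013 -0.846] F [0.6 1.  0.3] zaz 163.5 x [-0.002  0.014 -1.   ] t 8.3
[[[1.9, -1.7, 0.3], -8.5], [[3.8, -3.3, 0.7], -17.0], [[5.7, -5.0, 1.0], -25.5], [[7.6, -6.7, 1.3], -34.0], [[9.5, -8.4, 1.7], -42.5]] rows needed 6.4
```

Call:
play_rows([
  [[1.9,-1.7,0.3],-8.5],
  [[3.8,-3.3,0.7],-17],
  [[5.7,-5,1],-25.5],
  [[7.6,-6.7,1.3],-34],
  [[9.5,-8.4,1.7],-42.5],
])

```text
clock: 8.8
tool_pos: [0.4686, 0.3059, 0.1456]
eef_rot: [0.154, 0.689, 0.164, -0.689]
ft_force: [0.5, 0.4, 0.0]
gripper_width: 1.0
```

```bash
python3 nxt.py .4704 .329 .08 -11.5; python3 - <<'E'
from h import *
s=get_image('scene');save(s,'s4');d=get_image('top');save(d,'t4'); np.savez('pics/t4.npz',**d); np.savez('pics/s4.npz',**s)
for n,D,box in(('s4c',s,(240,380,210,340)),('t4c',d,(160,280,180,300))):
    a=cv2.cvtColor(D['img'],cv2.COLOR_RGB2BGR)[box[0]:box[1],box[2]:box[3]]
    cv2.imwrite('pics/%s.png'%n,cv2.resize(a,None,fx=4,fy=4,interpolation=cv2.INTER_CUBIC))
E
```

```text
pos [0.4686 0.3059 0.1456] q [ 0.572  0.347 -0.135  1.084  0.013 -1.452] F [0.5 0.4 0. ] zaz -154.0 x [-0.002  0.014 -1.   ] t 8.8
[[[4.3, -1.2, -0.7], np.float64(-7.4)], [[6.6, -1.9, -1.1], -11.5], [[6.6, -1.9, -1.1], -11.5], [[6.6, -1.9, -1.1], -11.5], [[6.6, -1.9, -1.1], -11.5]] rows needed 1.5
```

View pics/s4c.png

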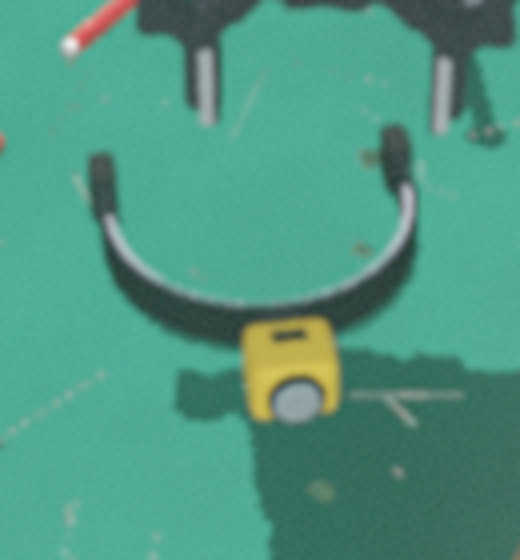

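View pics/t4.png

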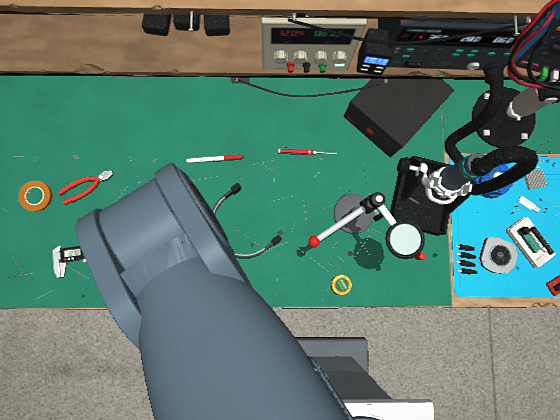

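Call:
play_rows([
  [[4.3,-1.2,-0.7],-7.4],
  [[6.6,-1.9,-1.1],-11.5],
  [[8.6,-2,-1.1],-11.5],
  [[10.6,-2,-1.1],-11.5],
  [[10.6,-2,-1.1],-11.5],
])

```text
clock: 9.4
tool_pos: [0.4685, 0.3281, 0.0391]
eef_rot: [-0.22, -0.67, -0.228, 0.671]
ft_force: [-0.6, 0.2, 0.3]
gripper_width: 1.0
```

```bash
python3 nxt.py .4704 .329 .022 0 1;
```

```text
pos [0.4685 0.3281 0.0391] q [ 0.605  0.464 -0.253  0.852  0.012 -1.611] F [-0.6  0.2  0.3] zaz -143.1 x [-0.006  0.011 -1.   ] t 9.4
[[[1.0, 0.0, -0.1], np.float64(0.0)], [[1.7, 0.1, -0.2], 0.0], [[1.7, 0.1, -0.2], 0.0], [[1.7, 0.1, -0.2], 0.0], [[1.7, 0.1, -0.2], 0.0]] rows needed 1.7
```

Call:
play_rows([
  [[0.8,0,-0.1],0.5],
  [[1.7,0,-0.2],0.5],
  [[1.7,0,-0.2],0.5],
  [[1.7,0,-0.2],0.5],
  [[1.7,0,-0.2],0.5],
])

```text
clock: 9.9
tool_pos: [0.4717, 0.3308, 0.0241]
eef_rot: [0.217, 0.672, 0.227, -0.67]
ft_force: [0.6, 0.1, 0.5]
gripper_width: 0.997
```

Call:
play_rows([
  [[0,0,0],0],
  [[0,0,0],0],
  [[0,0,0],0],
  [[0,0,0],0],
  [[0,0,0],0],
], fingers=1)

```text
clock: 10.4
tool_pos: [0.4717, 0.3309, 0.024]
eef_rot: [0.217, 0.672, 0.227, -0.67]
ft_force: [-1.3, 0.1, 5.0]
gripper_width: 0.434
```

Call:
play_rows([
  [[-1,0,0],0],
  [[-3,0,0],0],
  [[-6,0,0],0],
  [[-10,0,0],0],
  [[-13,0,0],0],
])

```text
clock: 10.9
tool_pos: [0.4718, 0.3289, 0.156]
eef_rot: [0.217, 0.672, 0.227, -0.67]
ft_force: [0.5, 0.5, -3.3]
gripper_width: 0.437
```

```bash
python3 nxt.py .40 .2 .4 0;python3 - <<'E'
from h import *
s=get_image('scene');save(s,'s5'); np.savez('pics/s5.npz',**s);print(status.state()['ft_torque'],status.state()['gripper_width'])
E
```

```text
pos [0.4718 0.3289 0.156 ] q [ 0.602  0.364 -0.079  1.121  0.013 -1.607] F [ 0.5  0.5 -3.3] zaz -143.4 x [-0.002  0.014 -1.   ] t 10.9
[[[-3.9, 0.9, 2.1], np.float64(0.0)], [[-7.8, 1.8, 4.2], np.float64(0.0)], [[-11.6, 2.7, 6.3], np.float64(0.0)], [[-15.5, 3.6, 8.4], np.float64(0.0)], [[-19.4, 4.5, 10.5], np.float64(0.0)]] rows needed 6.3
[ 0.18548934 -0.03434865 -0.01300371] 0.433432843818016
```

View pics/s5.png

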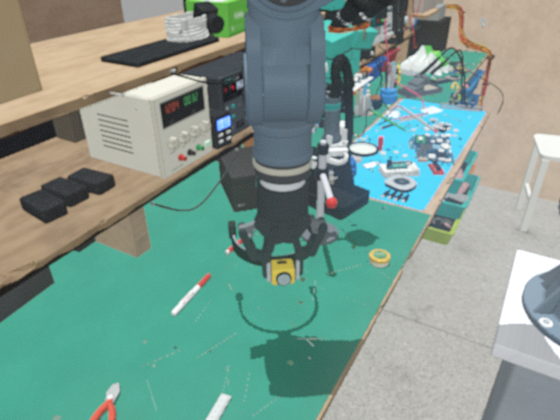

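Call:
play_rows([
  [[-4,0.5,1.5],5],
  [[-8,1.5,3.5],10],
  [[-13,2.5,6],15],
  [[-17,3.5,8],22],
  [[-21,4.5,10],30],
])

```text
clock: 11.45
tool_pos: [0.4178, 0.2292, 0.3644]
eef_rot: [-0.034, -0.705, -0.044, 0.707]
ft_force: [0.5, 0.5, -1.9]
gripper_width: 0.432
```

```bash
python3 nxt.py .43 0.0 .45 154
```

```text
pos [0.4178 0.2292 0.3644] q [ 0.494  0.138  0.148  1.576  0.013 -1.188] F [ 0.5  0.5 -1.9] zaz -173.7 x [-0.003  0.014 -1.   ] t 11.45
[[[-0.5, 1.3, 0.1], 8.5], [[-1.0, 2.5, 0.1], 17.0], [[-1.5, 3.8, 0.2], 25.5], [[-2.0, 5.0, 0.3], 34.0], [[-2.5, 6.3, 0.4], 42.5]] rows needed 18.1
```

Call:
play_rows([
  [[-1,2,0.1],8.5],
  [[-2,4,0.2],17],
  [[-4,6,0.3],25.5],
  [[-5,8,0.4],34],
  [[-6,10,0.4],42.5],
])

```text
clock: 11.95
tool_pos: [0.4262, 0.1288, 0.4219]
eef_rot: [0.224, -0.67, 0.215, 0.674]
ft_force: [-0.4, 0.3, -1.9]
gripper_width: 0.433
```

```bash
python3 nxt.py .40 -0.12 .45 111
```

```text
pos [0.4262 0.1288 0.4219] q [ 0.284  0.099  0.248  1.719  0.014 -0.654] F [-0.4  0.3 -1.9] zaz 143.8 x [-0.002  0.014 -1.   ] t 11.95
[[[-0.2, 1.7, -1.0], 8.5], [[-0.5, 3.3, -1.9], 17.0], [[-0.7, 5.0, -2.9], 25.5], [[-1.0, 6.6, -3.8], 34.0], [[-1.2, 8.3, -4.8], 42.5]] rows needed 13.1
```

Call:
play_rows([
  [[-0.5,2,-1.2],8.5],
  [[-1,4.1,-2.4],17],
  [[-2,6.2,-3.6],25.5],
  [[-3,8.3,-4.8],34],
  [[-4,10.4,-6],42.5],
])

```text
clock: 12.45
tool_pos: [0.4137, 0.0088, 0.4599]
eef_rot: [0.452, -0.543, 0.445, 0.551]
ft_force: [0.3, -0.9, -2.2]
gripper_width: 0.431
```

```bash
python3 nxt.py .36 -0.24 .48 69
```

```text
pos [0.4137 0.0088 0.4599] q [ 0.012  0.064  0.308  1.818  0.014 -0.185] F [ 0.3 -0.9 -2.2] zaz 101.3 x [-0.003  0.014 -1.   ] t 12.45
[[[-0.3, 1.2, -2.9], 8.5], [[-0.6, 2.5, -5.7], 17.0], [[-0.9, 3.7, -8.6], 25.5], [[-1.2, 5.0, -11.5], 34.0], [[-1.4, 6.2, -14.4], 42.5]] rows needed 8.1
```

Call:
play_rows([
  [[-0.3,1.2,-2.9],8.5],
  [[-0.6,2.5,-5.7],17],
  [[-0.9,3.7,-8.6],25.5],
  [[-1.2,5,-11.5],34],
  [[-1.4,6.2,-14.4],42.5],
])

```text
clock: 12.95
tool_pos: [0.3818, -0.1451, 0.4718]
eef_rot: [0.618, -0.342, 0.615, 0.352]
ft_force: [1.1, 0.7, -1.6]
gripper_width: 0.434
```

```bash
python3 nxt.py .29 -0.43 .50 26
```

```text
pos [ 0.3818 -0.1451  0.4718] q [-0.371  0.065  0.341  1.854  0.012  0.174] F [ 1.1  0.7 -1.6] zaz 58.8 x [-0.003  0.014 -1.   ] t 12.95
[[[-0.5, -1.0, -4.4], np.float64(3.9)], [[-1.0, -2.1, -8.7], np.float64(7.8)], [[-1.4, -3.1, -13.1], np.float64(11.7)], [[-1.9, -4.1, -17.4], np.float64(15.6)], [[-2.4, -5.2, -21.8], np.float64(19.5)]] rows needed 6.7
```

Call:
play_rows([
  [[-0.5,-1,-4.4],5],
  [[-1,-2.1,-8.7],10],
  [[-1.4,-3.1,-13.1],15],
  [[-1.9,-4.1,-17.4],20],
  [[-2.4,-5.2,-21.8],25],
])

```text
clock: 13.45
tool_pos: [0.3141, -0.3594, 0.4931]
eef_rot: [0.677, -0.201, 0.676, 0.211]
ft_force: [1.1, -0.4, -2.2]
gripper_width: 0.434
```

```bash
python3 nxt.py .40 -0.60 .50 0
```

```text
pos [ 0.3141 -0.3594  0.4931] q [-0.857  0.214  0.58   1.949  0.007  0.123] F [ 1.1 -0.4 -2.2] zaz 33.9 x [-0.002  0.014 -1.   ] t 13.45
[[[-0.2, -4.4, -1.1], np.float64(0.0)], [[-0.4, -8.7, -2.2], np.float64(0.0)], [[-0.5, -13.1, -3.3], np.float64(0.0)], [[-0.7, -17.4, -4.4], np.float64(0.0)], [[-0.9, -21.8, -5.5], np.float64(0.0)]] rows needed 5.7
```

Call:
play_rows([
  [[-0.2,-4.4,-1.1],0],
  [[-0.4,-8.7,-2.2],0],
  [[-0.5,-13.1,-3.3],0],
  [[-0.7,-17.4,-4.4],0],
  [[-0.9,-21.8,-5.5],0],
])

```text
clock: 13.95
tool_pos: [0.3855, -0.5551, 0.4743]
eef_rot: [0.681, -0.216, 0.671, 0.199]
ft_force: [36.2, -50.9, 67.4]
gripper_width: 0.437
```

```bash
python3 nxt.py .445 -0.667 .50 0
```

```text
pos [ 0.3855 -0.5551  0.4743] q [-0.966  0.735  1.458  2.267  0.006  0.009] F [ 36.2 -50.9  67.4] zaz 34.1 x [ 0.02  -0.019 -1.   ] t 13.95
[[[-0.8, -4.4, -0.5], np.float64(0.0)], [[-1.6, -8.8, -0.9], np.float64(0.0)], [[-2.2, -12.7, -1.3], 0.0], [[-2.2, -12.7, -1.3], 0.0], [[-2.2, -12.7, -1.3], 0.0]] rows needed 2.9
```

```bash
python3 - <<'E'
from h import *
s=get_image('scene');save(s,'s6');st=status.state();print(st)
E
```

```text
{'clock': 14.0, 'qpos': array([-0.97019157,  0.7532498 ,  1.4459164 ,  2.26197034,  0.00440915,
        0.0065477 ]), 'joint_velocities': array([ 0.01498099,  0.07727935, -0.21718196,  0.00217136, -0.00346751,
        0.04143285]), 'tau': array([   7.19443604, -179.83866692,   71.13761187,   10.24758428,
          1.1729718 ,    0.30843643]), 'tool_pos': array([ 0.38596213, -0.56118245,  0.45830041]), 'eef_rot': array([ 0.67778602, -0.20699425,  0.67449535,  0.20691909]), 'ft_force': array([ 16.9218289 , -26.6950974 , -11.52216985]), 'ft_torque': array([-2.03264305, -1.3411898 , -0.02694522]), 'gripper_width': 0.4338667307660249}
```

View pics/s6.png

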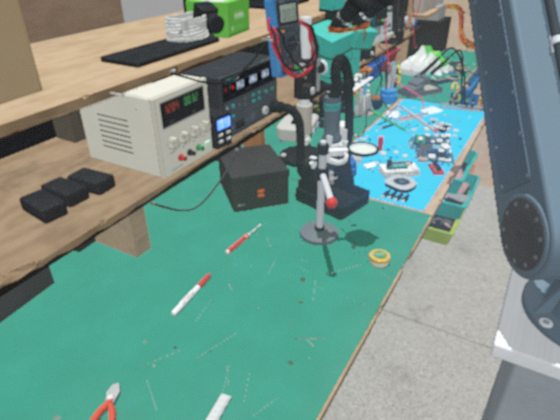

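Call:
play_rows([
  [[0,0,0],0],
  [[0,0,0],0],
  [[0,0,0],0],
  [[0,0,0],0],
  [[0,0,0],0],
])

```text
clock: 14.5
tool_pos: [0.3848, -0.554, 0.4764]
eef_rot: [0.681, -0.217, 0.671, 0.198]
ft_force: [-0.3, 0.3, -2.1]
gripper_width: 0.437
```

```bash
python3 nxt.py .445 -0.667 .50 0; python3 -c "
from h import *
print(status.state()['ft_torque'],status.state()['tau'])"
```

```text
pos [ 0.3848 -0.554   0.4764] q [-0.966  0.73   1.455  2.266  0.006  0.009] F [-0.3  0.3 -2.1] zaz 34.1 x [ 0.021 -0.021 -1.   ] t 14.5
[[[-0.7, -4.4, -0.5], np.float64(0.0)], [[-1.4, -8.8, -0.9], np.float64(0.0)], [[-2.0, -12.8, -1.3], 0.0], [[-2.0, -12.8, -1.3], 0.0], [[-2.0, -12.8, -1.3], 0.0]] rows needed 2.9
[-0.1047897  -0.05435261  0.00327397] [-5.97504806e-02 -8.02020049e+01  2.56284857e+01 -2.30973079e-01
  2.28933123e-02  1.48311054e-03]
```

Call:
play_rows([
  [[-1,-0.5,0],0],
  [[-3,-1,0],0],
  [[-5,-1.5,0],0],
  [[-8,-2,0],0],
  [[-11,-3,0],0],
])

```text
clock: 15.0
tool_pos: [0.3755, -0.5421, 0.5107]
eef_rot: [0.686, -0.234, 0.665, 0.18]
ft_force: [-0.7, -0.4, -1.8]
gripper_width: 0.433
```

```bash
python3 nxt.py .445 -0.667 .50 0; python3 -c "
from h import *
print(status.state()['ft_torque'],status.state()['joint_velocities'])"
```

```text
pos [ 0.3755 -0.5421  0.5107] q [-0.968  0.68   1.458  2.267  0.006  0.008] F [-0.7 -0.4 -1.8] zaz 34.1 x [ 0.051 -0.063 -0.997] t 15.0
[[[0.7, -4.4, -0.4], np.float64(0.0)], [[1.4, -8.9, -0.8], np.float64(0.0)], [[2.1, -13.3, -1.2], np.float64(0.0)], [[2.2, -14.1, -1.3], 0.0], [[2.2, -14.1, -1.3], 0.0]] rows needed 3.2
[ 0.02208222  0.01520579 -0.06863921] [-0.00246139 -0.0510008  -0.00752489 -0.00436558 -0.00178755 -0.00234113]
```

Call:
play_rows([
  [[-4,-1,0],0],
  [[-9,-2,0],0],
  [[-14,-3,0],0],
  [[-19,-4,0],0],
  [[-24,-5,0],0],
])

```text
clock: 15.5
tool_pos: [0.3625, -0.5245, 0.5527]
eef_rot: [0.692, -0.255, 0.657, 0.158]
ft_force: [0.3, -0.2, -1.1]
gripper_width: 0.432
```

```bash
python3 nxt.py .445 -0.667 .50 0; python3 -c "
from h import *
print(status.state()['ft_torque'],status.state()['joint_velocities'])"
```

```text
pos [ 0.3625 -0.5245  0.5527] q [-0.969  0.615  1.457  2.267  0.006  0.008] F [ 0.3 -0.2 -1.1] zaz 34.1 x [ 0.087 -0.117 -0.989] t 15.5
[[[2.0, -4.0, -0.3], np.float64(0.0)], [[4.0, -8.1, -0.6], np.float64(0.0)], [[5.9, -12.1, -0.9], np.float64(0.0)], [[7.6, -15.5, -1.2], 0.0], [[7.6, -15.5, -1.2], 0.0]] rows needed 3.8
[5.12722300e-02 1.29083560e-05 1.22749632e-02] [-0.00100255 -0.02690468 -0.00803502 -0.00245584  0.00053412 -0.00138184]
```

```bash
cat > fit.py <<'E'
import numpy as np
D=[([.171,-.496,.2498],[.2387,-.01417,1.3192]),([.5314,.1053,.3198],[.256,.187,1.503]),([.4838,.1002,.2415],[.19,-.10,1.28]),([.4359,-.0362,.3499],[.074,.038,1.539]),
([.4451,.0491,.3406],[.088,.030,1.512]),([.4531,.1335,.3107],[.132,.005,1.442]),([.4607,.2194,.2397],[.214,-.073,1.280]),([.4686,.3059,.1456],[.347,-.135,1.084]),([.4685,.3281,.0391],[.464,-.253,.852]),([.4178,.2292,.3644],[.138,.148,1.576]),([.4137,.0088,.4599],[.064,.308,1.818]),([.3818,-.1451,.4718],[.065,.341,1.854]),([.3848,-.554,.4764],[.73,1.455,2.266]),([.3755,-.5421,.5107],[.68,1.458,2.267]),([.3625,-.5245,.5527],[.615,1.457,2.267]),([.4718,.3289,.156],[.364,-.079,1.121])]
A=[];b=[]
for p,(q2,q3,q4) in D:
    a=[q2,q2-q3,q2-q3+q4]
    A.append(sum([[np.cos(t),-np.sin(t)] for t in a],[])+[1,0]); b.append(np.hypot(p[0],p[1]))
    A.append(sum([[-np.sin(t),-np.cos(t)] for t in a],[])+[0,1]); b.append(p[2])
A=np.array(A);b=np.array(b)
x,res,rk,sv=np.linalg.lstsq(A,b,rcond=None)
print(x.round(3),sv.round(3),np.abs(A@x-b).max())
for i in range(3): print('L',np.hypot(x[2*i],x[2*i+1]),'ang',np.degrees(np.arctan2(x[2*i+1],x[2*i])))
def fk(q2,q3,q4):
    a=[q2,q2-q3,q2-q3+q4]
    return (np.array(sum([[np.cos(t),-np.sin(t)] for t in a],[])+[1,0])@x, np.array(sum([[-np.sin(t),-np.cos(t)] for t in a],[])+[0,1])@x)
E
python3 fit.py
```

```text
[ 0.    -0.573  0.396 -0.025  0.425 -0.001 -0.001  0.194] [7.807 7.807 1.652 1.652 0.562 0.562 0.062 0.062] 0.001088157451654359
L 0.5725940361829558 ang -89.96525307702802
L 0.3967291710469649 ang -3.575400219893364
L 0.4252827031792745 ang -0.17386637349380807
```

Call:
play_rows([
  [[-4.5,1,0],0],
  [[-9,2,0],0],
  [[-14,3,0],0],
  [[-19,4,0],0],
  [[-24,5,0],0],
])

```text
clock: 16.0
tool_pos: [0.3432, -0.4963, 0.6078]
eef_rot: [0.698, -0.284, 0.645, 0.127]
ft_force: [1.3, -0.4, -1.9]
gripper_width: 0.434
```

```bash
cat > tl.py <<'E'
from h import *
st=status.state(); M=rot(st['eef_rot']).as_matrix(); p=st['tool_pos']
x=M[:,0]
print('r',np.hypot(p[0],p[1]).round(3),'z',p[2].round(3),'az',np.degrees(np.arctan2(p[1],p[0])).round(1),'P',np.degrees(np.arcsin(-x[2])).round(1),'toolaz',np.degrees(np.arctan2(x[1],x[0])).round(1),'jaw z-comp',M[2,2].round(3),'jaw az',np.degrees(np.arctan2(M[1,2],M[0,2])).round(1),'q',st['qpos'].round(3),'F',st['ft_force'].round(1),'w',round(st['gripper_width'],3),'t',st['clock'])
E
python3 tl.py
```

```text
r 0.603 z 0.608 az -55.3 P 76.5 toolaz -54.1 jaw z-comp 0.008 jaw az 34.1 q [-0.969  0.526  1.457  2.267  0.006  0.008] F [ 1.3 -0.4 -1.9] w 0.434 t 16.0
```

Call:
play_rows([
  [[-4.2,2.5,0],0],
  [[-8.4,5,0],0],
  [[-12.6,7.5,0],0],
  [[-17,10,0],0],
  [[-21,12.5,0],0],
])

```text
clock: 16.5
tool_pos: [0.3209, -0.4622, 0.6619]
eef_rot: [0.704, -0.314, 0.63, 0.095]
ft_force: [0.3, -0.9, -2.5]
gripper_width: 0.43
```

```bash
python3 tl.py
```

```text
r 0.563 z 0.662 az -55.2 P 71.2 toolaz -54.5 jaw z-comp 0.008 jaw az 34.1 q [-0.967  0.434  1.457  2.267  0.005  0.011] F [ 0.3 -0.9 -2.5] w 0.43 t 16.5
```

Call:
play_rows([
  [[-4.6,1.8,0],0],
  [[-9.2,3.6,0],0],
  [[-14,5.4,0],0],
  [[-18.5,7.2,0],0],
  [[-23,9,0],0],
])

```text
clock: 17.0
tool_pos: [0.2955, -0.4239, 0.7122]
eef_rot: [0.708, -0.343, 0.615, 0.062]
ft_force: [0.2, 0.5, -1.9]
gripper_width: 0.432
```

Call:
play_rows([
  [[-4.6,1.8,0],0],
  [[-9.2,3.6,0],0],
  [[-14,5.4,0],0],
  [[-18.5,7.2,0],0],
  [[-23,9,0],0],
])

```text
clock: 17.5
tool_pos: [0.2676, -0.3819, 0.7581]
eef_rot: [0.71, -0.371, 0.598, 0.029]
ft_force: [-0.2, 0.4, -2.5]
gripper_width: 0.43
```

```bash
python3 tl.py
```

```text
r 0.466 z 0.758 az -55.0 P 60.6 toolaz -54.7 jaw z-comp 0.011 jaw az 34.2 q [-0.961  0.247  1.457  2.267  0.003  0.016] F [-0.2  0.4 -2.5] w 0.43 t 17.5
```

Call:
play_rows([
  [[-4.6,1.8,0],0],
  [[-9.2,3.6,0],0],
  [[-14,5.4,0],0],
  [[-18.5,7.2,0],0],
  [[-23,9,0],0],
])

```text
clock: 18.0
tool_pos: [0.2373, -0.3365, 0.7992]
eef_rot: [0.711, -0.398, 0.579, -0.003]
ft_force: [-0.2, 0.3, -2.0]
gripper_width: 0.436
```

Call:
play_rows([
  [[-4.6,1.8,0],0],
  [[-9.2,3.6,0],0],
  [[-14,5.4,0],0],
  [[-18.5,7.2,0],0],
  [[-23,9,0],0],
])

```text
clock: 18.5
tool_pos: [0.2047, -0.2885, 0.8349]
eef_rot: [0.711, -0.425, 0.559, -0.036]
ft_force: [0.3, -0.5, -1.4]
gripper_width: 0.43
```

Call:
play_rows([
  [[-4.6,1.8,0],0],
  [[-9.2,3.6,0],0],
  [[-14,5.4,0],0],
  [[-18.5,7.2,0],0],
  [[-23,9,0],0],
])

```text
clock: 19.0
tool_pos: [0.1397, -0.2564, 0.8799]
eef_rot: [0.709, -0.468, 0.52, -0.09]
ft_force: [-0.1, -0.2, -1.4]
gripper_width: 0.432
```

```bash
python3 tl.py
```

```text
r 0.292 z 0.88 az -61.4 P 40.7 toolaz -54.2 jaw z-comp 0.021 jaw az 34.8 q [-1.422 -0.041  1.457  2.267  0.355 -0.296] F [-0.1 -0.2 -1.4] w 0.432 t 19.0
```

Call:
play_rows([
  [[-4.6,1.8,0],0],
  [[-9.2,3.6,0],0],
  [[-14,5.4,0],0],
  [[-18.5,7.2,0],0],
  [[-23,9,0],0],
])

```text
clock: 19.5
tool_pos: [0.1168, -0.1248, 0.9108]
eef_rot: [0.707, -0.502, 0.481, -0.132]
ft_force: [-1.1, 0.2, -1.7]
gripper_width: 0.432
```

```bash
python3 tl.py
```

```text
r 0.171 z 0.911 az -46.9 P 33.1 toolaz -53.1 jaw z-comp 0.035 jaw az 35.6 q [-1.18  -0.216  1.458  2.268  0.212 -0.099] F [-1.1  0.2 -1.7] w 0.432 t 19.5
```

Call:
play_rows([
  [[-4.6,1.8,0],0],
  [[-9.2,3.6,0],0],
  [[-14,5.4,0],0],
  [[-18.5,7.2,0],0],
  [[-23,9,0],0],
])

```text
clock: 20.0
tool_pos: [0.0607, -0.0709, 0.9204]
eef_rot: [0.702, -0.519, 0.459, -0.165]
ft_force: [-0.4, -0.0, -2.3]
gripper_width: 0.431
```

```bash
python3 tl.py
```

```text
r 0.093 z 0.92 az -49.4 P 28.2 toolaz -53.5 jaw z-comp 0.039 jaw az 35.3 q [-0.976 -0.318  1.457  2.267  0.036  0.025] F [-0.4 -0.  -2.3] w 0.431 t 20.0
```

Call:
play_rows([
  [[-4.6,1.8,0],0],
  [[-9.2,3.6,0],0],
  [[-14,5.4,0],0],
  [[-18.5,7.2,0],0],
  [[-23,9,0],0],
])

```text
clock: 20.5
tool_pos: [0.0183, -0.0172, 0.9258]
eef_rot: [0.694, -0.54, 0.434, -0.198]
ft_force: [0.8, 1.2, -2.0]
gripper_width: 0.431
```

```bash
python3 tl.py
```

```text
r 0.025 z 0.926 az -43.1 P 22.8 toolaz -53.7 jaw z-comp 0.041 jaw az 35.3 q [-0.956 -0.411  1.457  2.266  0.018  0.037] F [ 0.8  1.2 -2. ] w 0.431 t 20.5
```

Call:
play_rows([
  [[-4.6,1.8,0],0],
  [[-9.2,3.6,0],0],
  [[-14,5.4,0],0],
  [[-18.5,7.2,0],0],
  [[-23,9,0],0],
])

```text
clock: 21.0
tool_pos: [-0.0221, 0.038, 0.9249]
eef_rot: [0.685, -0.56, 0.406, -0.229]
ft_force: [-0.7, -0.2, -1.8]
gripper_width: 0.433
```

Call:
play_rows([
  [[-4.6,1.8,0],2],
  [[-9.2,3.6,0],2],
  [[-14,5.4,0],2],
  [[-18.5,7.2,0],2],
  [[-18.5,7.2,0],2],
])

```text
clock: 21.5
tool_pos: [-0.0617, 0.0931, 0.9177]
eef_rot: [0.684, -0.567, 0.374, -0.266]
ft_force: [0.3, -0.7, -1.6]
gripper_width: 0.431
```

```bash
python3 tl.py;python3 -c "
from h import *
print(rot(status.state()['eef_rot']).as_matrix().round(3))"
```

```text
r 0.112 z 0.918 az 123.5 P 12.1 toolaz -53.7 jaw z-comp 0.078 jaw az 35.4 q [-0.951 -0.598  1.457  2.266  0.014  0.077] F [ 0.3 -0.7 -1.6] w 0.431 t 21.5
[[ 0.579 -0.06   0.813]
 [-0.788  0.216  0.577]
 [-0.21  -0.975  0.078]]
```

```bash
cat > kin.py <<'E'
import numpy as np
from scipy.spatial.transform import Rotation as R
from scipy.optimize import least_squares
LO=np.array([-2.66,-1.03,-1.14,-1.82,-1.45,-3.14]);HI=np.array([2.66,1.9,1.46,2.27,1.34,3.14])
def fk(q,a=.1):
    q1,q2,q3,q4,q5,q6=q
    P=lambda A:np.array([np.cos(A),0,-np.sin(A)])   # dir at angle A below horizontal
    p=np.array([0,0,.194])+.573*np.array([np.sin(q2),0,np.cos(q2)])+.3967*P(q2-q3-np.radians(3.57))
    A=q2-q3+q4
    l=P(A); lat=np.array([0,1,0]); up=np.cross(l,lat)
    x=np.cos(q5)*l+np.sin(q5)*lat
    p=p+a*l+(.425-a)*x
    # zero j6: z axis: at q5=0,A=90: zaz=q1+90-q6 -> z=lat at q6=0
    z0=np.cos(q5)*lat-np.sin(q5)*l
    Rx=R.from_rotvec(x*q6).as_matrix(); z=Rx@z0
    M=np.stack([x,np.cross(z,x),z],1)
    R1=R.from_euler('z',q1).as_matrix()
    return R1@p,R1@M
def ik(p,M,q0,a):
    f=lambda q:(lambda r:np.r_[(r[0]-p)*3,R.from_matrix(r[1].T@M).as_rotvec()])(fk(q,a))
    s=least_squares(f,np.clip(q0,LO+1e-3,HI-1e-3),bounds=(LO,HI)); return s.x,np.abs(s.fun).max()
E
python3 - <<'E'
from kin import *
S=[([-1.422,-.041,1.457,2.267,.355,-.296],[.1397,-.2564,.8799],[.709,-.468,.52,-.09]),([-1.18,-.216,1.458,2.268,.212,-.099],[.1168,-.1248,.9108],[.707,-.502,.481,-.132]),([-.951,-.598,1.457,2.266,.014,.077],[-.0617,.0931,.9177],[.684,-.567,.374,-.266])]
for a in(0,.05,.1,.15,.2):
  for q,p,w in S:
    P,M=fk(q,a); Mw=R.from_quat([*w[1:],w[0]]).as_matrix()
    print(a,((P-p)*1000).round(0),np.degrees(R.from_matrix(M.T@Mw).as_rotvec()).round(1))
E
```

```text
0 [46. 14.  6.] [-0.   0.   0.1]
0 [25. 14.  2.] [-0.1  0.   0. ]
0 [ 1.  3. -0.] [-0.  0.  0.]
0.05 [29.  9.  4.] [-0.   0.   0.1]
0.05 [16. 10.  1.] [-0.1  0.   0. ]
0.05 [ 0.  2. -0.] [-0.  0.  0.]
0.1 [12.  5.  2.] [-0.   0.   0.1]
0.1 [7. 5. 0.] [-0.1  0.   0. ]
0.1 [-0.  2. -0.] [-0.  0.  0.]
0.15 [-5. -0. -0.] [-0.   0.   0.1]
0.15 [-3. -0. -0.] [-0.1  0.   0. ]
0.15 [-1.  1. -0.] [-0.  0.  0.]
0.2 [-21.  -5.  -2.] [-0.   0.   0.1]
0.2 [-12.  -5.  -1.] [-0.1  0.   0. ]
0.2 [-1.  1. -0.] [-0.  0.  0.]
```

```bash
sed -i 's/a=.1)/a=.136)/' kin.py; cat > plan.py <<'E'
from h import *
import kin
st=status.state(); q=st['qpos']; M=rot(st['eef_rot']).as_matrix()
M2=M@R.from_euler('x',-4.5,degrees=True).as_matrix()
print('jaw',M2[:,2].round(3),'hx',M2[:,1].round(3))
s=-.088; C=np.array([*(POST+s*np.array([.5555,-.8315])*1),0])
C=np.array([POST[0]-.088*.5555,POST[1]+.088*.8315,0.165])
T=C-.009*M2[:,0]-.032*M2[:,1]; print('TCP hang',T.round(4))
p0=st['tool_pos']
for way in ([p0,[.05,.35,.75],[.25,.35,.6],T+[-.05,.1,.2],T+[0,0,.15],T],[p0,[.0,.2,.85],[.3,.15,.65],T+[0,0,.2],T]):
    qq=q.copy(); print('---')
    for A,B in zip(way[:-1],way[1:]):
        A=np.array(A);B=np.array(B);n=int(np.ceil(np.linalg.norm(B-A)/.05)); mx=0
        for k in range(1,n+1):
            qn,e=kin.ik(A+(B-A)*k/n,M2,qq,.136); mx=max(mx,np.abs(qn-qq).max()); qq=qn
            if e>.01: print('ERR',e)
        print(B.round(3),qq.round(2),'e',round(e,4),'maxstep',mx.round(2))
E
python3 plan.py
```

```text
jaw [0.806 0.592 0.001] hx [-0.124  0.17  -0.978]
TCP hang [0.5052 0.0787 0.1982]
---
ERR 0.023265112642675372
ERR 0.04655912506861909
[0.05 0.35 0.75] [-1.36 -1.03  1.06  2.27  0.43 -0.07] e 0.0466 maxstep 0.21
ERR 0.06778206314557111
ERR 0.14148433835678675
ERR 0.21658135372739384
ERR 0.2931916293587682
ERR 0.3712559296745418
[0.25 0.35 0.6 ] [-1.67 -1.03  0.83  2.27  0.76 -0.27] e 0.3713 maxstep 0.07
ERR 0.4125723616081277
ERR 0.4446528199380827
ERR 0.46304462236460964
ERR 0.45931158370789443
ERR 0.41343291771574664
ERR 0.4516460872268725
ERR 0.47509893982490936
[0.455 0.179 0.398] [-2.19 -1.03 -1.14  2.27  1.34 -2.3 ] e 0.4751 maxstep 0.85
ERR 0.4307480896170205
ERR 0.3877999690438606
ERR 0.3957477571932399
[0.505 0.079 0.348] [-2.35 -1.03 -1.14  2.27  1.3  -2.33] e 0.3957 maxstep 0.06
ERR 0.3773339943177207
ERR 0.37177399081607865
ERR 0.3812384413007311
[0.505 0.079 0.198] [-2.5  -1.03 -1.14  2.27  1.04 -2.34] e 0.3812 maxstep 0.09
---
[0.   0.2  0.85] [-1.2  -0.83  1.13  2.17  0.26 -0.06] e 0.0 maxstep 0.23
ERR 0.020281596284979116
ERR 0.05557309271011832
ERR 0.088735001723726
ERR 0.11941456821669433
ERR 0.1469699129203727
ERR 0.17042918432045498
[0.3  0.15 0.65] [-1.96 -1.03  0.48  2.19  0.93 -0.56] e 0.1704 maxstep 0.26
ERR 0.19999111345904694
ERR 0.21678495344696658
ERR 0.24690825787364135
ERR 0.24167068266096559
ERR 0.3192345826000496
ERR 0.39166913179455276
ERR 0.40477198807050924
[0.505 0.079 0.398] [-2.32 -1.03 -1.14  2.27  1.34 -2.33] e 0.4048 maxstep 0.45
ERR 0.395750794068514
ERR 0.377333995313071
ERR 0.37177399085337726
ERR 0.381238441458502
[0.505 0.079 0.198] [-2.5  -1.03 -1.14  2.27  1.04 -2.34] e 0.3812 maxstep 0.09
```

```bash
cat >> plan.py <<'E'
print("=====")
qh,e=kin.ik(T,M2,[.77,.3,.3,1.9,-1.2,0],.136); print('hang',qh.round(2),e)
for way in ([p0,[.25,-.36,.8],[.4,-.45,.6],[.5,-.15,.55],T+[0,0,.3],T+[0,0,.1],T],[p0,[.25,-.36,.8],[.35,-.3,.6],[.42,-.1,.5],T+[0,0,.25],T+[0,0,.1],T]):
    qq=q.copy(); print('---')
    for A,B in zip(way[:-1],way[1:]):
        A=np.array(A);B=np.array(B);n=int(np.ceil(np.linalg.norm(B-A)/.03)); mx=0
        for k in range(1,n+1):
            qn,e=kin.ik(A+(B-A)*k/n,M2,qq,.136); mx=max(mx,np.abs(qn-qq).max()); qq=qn
            if e>.01: print('ERR',e)
        print(B.round(3),qq.round(2),'e',round(e,4),'maxstep',mx.round(2))
E
python3 plan.py | sed -n '/=====/,$p'
```

```text
=====
hang [ 0.74  0.5  -0.48  1.03 -1.34  2.03] 4.996003610813204e-16
---
[ 0.25 -0.36  0.8 ] [-1.01 -0.57 -0.07  0.72  0.07 -0.02] e 0.0 maxstep 0.94
[ 0.4  -0.45  0.6 ] [-0.76 -0.37 -0.53  0.05 -0.17  0.04] e 0.0 maxstep 0.08
[ 0.5  -0.15  0.55] [ 0.23 -0.3  -0.53  0.27 -1.12  0.46] e 0.0 maxstep 0.1
[0.505 0.079 0.498] [ 0.74  0.22 -0.03  1.77 -1.34  2.03] e 0.0 maxstep 0.26
[0.505 0.079 0.298] [ 0.74  0.36 -0.37  1.28 -1.34  2.03] e 0.0 maxstep 0.07
[0.505 0.079 0.198] [ 0.74  0.5  -0.48  1.03 -1.34  2.03] e 0.0 maxstep 0.06
---
[ 0.25 -0.36  0.8 ] [-1.01 -0.57 -0.07  0.72  0.07 -0.02] e 0.0 maxstep 0.94
[ 0.35 -0.3   0.6 ] [-0.38 -0.62 -0.6   0.27 -0.55  0.13] e 0.0 maxstep 0.09
[ 0.42 -0.1   0.5 ] [ 0.47 -0.34 -0.57  0.69 -1.3   0.9 ] e 0.0 maxstep 0.18
[0.505 0.079 0.448] [ 0.74  0.24 -0.13  1.65 -1.34  2.03] e 0.0 maxstep 0.2
[0.505 0.079 0.298] [ 0.74  0.36 -0.37  1.28 -1.34  2.03] e 0.0 maxstep 0.06
[0.505 0.079 0.198] [ 0.74  0.5  -0.48  1.03 -1.34  2.03] e 0.0 maxstep 0.06
```

```bash
python3 nxt.py .25 -.36 .8 -4.5 1.2
```

```text
pos [-0.0617  0.0931  0.9177] q [-0.951 -0.598  1.457  2.266  0.014  0.077] F [ 0.3 -0.7 -1.6] zaz 35.4 x [ 0.579 -0.788 -0.21 ] t 21.5
[[[1.2, -0.0, -0.0], np.float64(-0.1)], [[2.4, -0.0, -0.1], np.float64(-0.2)], [[3.6, -0.0, -0.1], np.float64(-0.3)], [[4.8, -0.0, -0.1], np.float64(-0.4)], [[6.0, -0.0, -0.2], np.float64(-0.5)]] rows needed 46.9
```

Call:
play_rows([
  [[0.4,0,0],-1],
  [[1,0,0],-2],
  [[2,0,0],-3],
  [[3.2,0,0],-4],
  [[4.5,0,0],-4.5],
])

```text
clock: 22.0
tool_pos: [-0.0345, 0.0561, 0.9079]
eef_rot: [0.662, -0.593, 0.385, -0.25]
ft_force: [0.4, -0.5, -2.1]
gripper_width: 0.435
```

```bash
python3 tl.py;python3 nxt.py .25 -.36 .8 0 3
```

```text
r 0.066 z 0.908 az 121.6 P 12.3 toolaz -53.7 jaw z-comp 0.0 jaw az 36.3 q [-0.952 -0.756  0.981  1.951  0.015 -0.003] F [ 0.4 -0.5 -2.1] w 0.435 t 22.0
pos [-0.0345  0.0561  0.9079] q [-0.952 -0.756  0.981  1.951  0.015 -0.003] F [ 0.4 -0.5 -2.1] zaz 36.3 x [ 0.579 -0.787 -0.212] t 22.0
[[[3.0, -0.0, -0.1], np.float64(0.0)], [[6.0, -0.0, -0.2], np.float64(0.0)], [[9.0, -0.0, -0.3], np.float64(0.0)], [[12.0, -0.0, -0.4], np.float64(0.0)], [[15.0, -0.0, -0.5], np.float64(0.0)]] rows needed 17.2
```

Call:
play_rows([
  [[2,0,0],0],
  [[5,0,0],0],
  [[9,0,0],0],
  [[13.5,0,-0.4],0],
  [[18,0,-0.5],0],
])

```text
clock: 22.5
tool_pos: [0.0664, -0.0896, 0.8688]
eef_rot: [0.662, -0.593, 0.385, -0.25]
ft_force: [-0.4, 0.2, -1.5]
gripper_width: 0.435
```

Call:
play_rows([
  [[4.5,0,0],0],
  [[9,0,0],0],
  [[13.5,0,0],0],
  [[18,0,0],0],
  [[22.5,0,0],0],
])

```text
clock: 23.0
tool_pos: [0.2061, -0.2595, 0.8208]
eef_rot: [0.665, -0.6, 0.375, -0.238]
ft_force: [4.2, 3.1, -1.2]
gripper_width: 0.433
```

```bash
python3 tl.py;python3 nxt.py .35 -.3 .6 0 4
```

```text
r 0.331 z 0.821 az -51.5 P 12.3 toolaz -51.8 jaw z-comp -0.001 jaw az 38.3 q [-0.879 -0.699  0.015  0.929 -0.023  0.004] F [ 4.2  3.1 -1.2] w 0.433 t 23.0
pos [ 0.2061 -0.2595  0.8208] q [-0.879 -0.699  0.015  0.929 -0.023  0.004] F [ 4.2  3.1 -1.2] zaz 38.3 x [ 0.605 -0.767 -0.213] t 23.0
[[[2.5, 2.8, 1.3], np.float64(0.0)], [[5.0, 5.7, 2.6], np.float64(0.0)], [[7.4, 8.5, 4.0], np.float64(0.0)], [[9.9, 11.4, 5.3], np.float64(0.0)], [[12.4, 14.2, 6.6], np.float64(0.0)]] rows needed 6.7
```

Call:
play_rows([
  [[2.5,2.8,1.3],0],
  [[5,5.7,2.6],0],
  [[7.4,8.5,4],0],
  [[9.9,11.4,5.3],0],
  [[12.4,14.2,6.6],0],
])

```text
clock: 23.5
tool_pos: [0.3044, -0.299, 0.654]
eef_rot: [0.662, -0.593, 0.385, -0.249]
ft_force: [0.2, -0.9, -2.3]
gripper_width: 0.435
```

```bash
python3 tl.py;python3 nxt.py .40 -.12 .52 0 4; python3 plan.py | grep TCP
```

```text
r 0.427 z 0.654 az -44.5 P 12.4 toolaz -53.6 jaw z-comp -0.001 jaw az 36.4 q [-0.486 -0.683 -0.467  0.454 -0.439  0.103] F [ 0.2 -0.9 -2.3] w 0.435 t 23.5
pos [ 0.3044 -0.299   0.654 ] q [-0.486 -0.683 -0.467  0.454 -0.439  0.103] F [ 0.2 -0.9 -2.3] zaz 36.4 x [ 0.579 -0.787 -0.214] t 23.5
[[[-0.9, 2.5, 3.0], np.float64(0.0)], [[-1.9, 4.9, 6.0], np.float64(0.0)], [[-2.8, 7.4, 9.0], np.float64(0.0)], [[-3.7, 9.8, 12.1], np.float64(0.0)], [[-4.7, 12.3, 15.1], np.float64(0.0)]] rows needed 6.1
TCP hang [0.5073 0.0802 0.1981]
```

Call:
play_rows([
  [[-0.9,2.2,3],0],
  [[-1.9,4.4,6],0],
  [[-2.8,6.5,9],0],
  [[-3.7,8.5,12],0],
  [[-4.7,10.5,15],0],
])

```text
clock: 24.0
tool_pos: [0.3793, -0.1621, 0.5685]
eef_rot: [0.661, -0.593, 0.384, -0.251]
ft_force: [1.2, -0.5, -3.3]
gripper_width: 0.432
```

```bash
python3 tl.py;python3 nxt.py .45 0.02 .50 0 4
```

```text
r 0.413 z 0.568 az -23.1 P 12.2 toolaz -53.7 jaw z-comp 0.0 jaw az 36.3 q [ 0.295 -0.533 -0.555  0.553 -1.173  0.539] F [ 1.2 -0.5 -3.3] w 0.432 t 24.0
pos [ 0.3793 -0.1621  0.5685] q [ 0.295 -0.533 -0.555  0.553 -1.173  0.539] F [ 1.2 -0.5 -3.3] zaz 36.3 x [ 0.579 -0.788 -0.211] t 24.0
[[[-1.7, 1.7, 3.2], np.float64(0.0)], [[-3.4, 3.4, 6.4], np.float64(0.0)], [[-5.1, 5.2, 9.6], np.float64(0.0)], [[-6.8, 6.9, 12.7], np.float64(0.0)], [[-8.5, 8.6, 15.9], np.float64(0.0)]] rows needed 5.2
```

Call:
play_rows([
  [[-1.5,1.5,2.8],0],
  [[-3.2,3.2,6],0],
  [[-4.8,4.9,9.2],0],
  [[-6.5,6.5,12.2],0],
  [[-8,8.1,15],0],
])

```text
clock: 24.5
tool_pos: [0.4339, -0.0265, 0.5147]
eef_rot: [0.662, -0.592, 0.387, -0.248]
ft_force: [0.6, 0.2, -2.7]
gripper_width: 0.434
```

```bash
python3 tl.py;python3 nxt.py .505 0.079 .40 0 4
```

```text
r 0.435 z 0.515 az -3.5 P 12.6 toolaz -53.8 jaw z-comp -0.001 jaw az 36.2 q [ 0.641 -0.095 -0.28   1.425 -1.35   1.611] F [ 0.6  0.2 -2.7] w 0.434 t 24.5
pos [ 0.4339 -0.0265  0.5147] q [ 0.641 -0.095 -0.28   1.425 -1.35   1.611] F [ 0.6  0.2 -2.7] zaz 36.2 x [ 0.577 -0.787 -0.219] t 24.5
[[[-0.4, 2.8, 2.8], np.float64(0.0)], [[-0.8, 5.7, 5.6], np.float64(0.0)], [[-1.2, 8.5, 8.4], np.float64(0.0)], [[-1.6, 11.3, 11.2], np.float64(0.0)], [[-1.7, 12.1, 12.0], 0.0]] rows needed 4.3
```

Call:
play_rows([
  [[-0.3,1.5,2.5],0],
  [[-0.8,4,5.4],0],
  [[-1.2,7,8.4],0],
  [[-1.6,9.5,11.2],0],
  [[-1.7,11,12],0],
])

```text
clock: 25.0
tool_pos: [0.5077, 0.0778, 0.4083]
eef_rot: [0.661, -0.593, 0.388, -0.248]
ft_force: [0.4, -0.2, -1.8]
gripper_width: 0.433
```

```bash
python3 tl.py; python3 - <<'E'
from h import *
for n in('scene','top'):
    d=get_image(n);save(d,n+'7');np.savez('pics/%s7.npz'%n,**d)
E
```

```text
r 0.514 z 0.408 az 8.7 P 12.6 toolaz -53.8 jaw z-comp -0.004 jaw az 36.2 q [ 0.727  0.256 -0.194  1.525 -1.331  1.982] F [ 0.4 -0.2 -1.8] w 0.433 t 25.0
```

View pics/scene7.png

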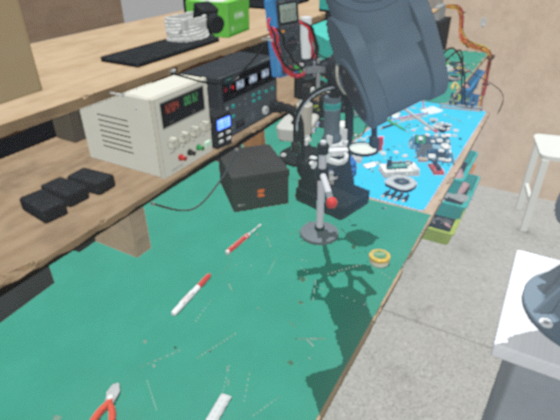

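View pics/top7.png

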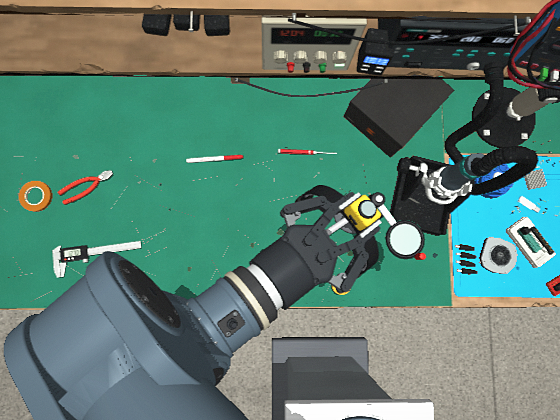

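```bash
cat > hang.py <<'E'
from h import *
st=status.state(); M=rot(st['eef_rot']).as_matrix(); p=st['tool_pos']
L=p+.009*M[:,0]; C=L+.032*M[:,1]; tip=L+.129*M[:,1]
u=np.array([-.5555,.8315]); nrm=np.array([.8315,.5555])
for n,P in(('lamp',L),('crown',C),('ends',tip)): 
    d=P[:2]-POST; print(n,P.round(4),'s',(d@u).round(4),'lat',(d@nrm).round(4))
E
python3 hang.py; python3 - <<'E'
from h import *
d=dict(np.load('pics/top7.npz'));P=cloud(d)
h=cv2.cvtColor(d['img'],cv2.COLOR_RGB2HSV)
y=(h[...,0]>18)&(h[...,0]<34)&(h[...,1]>130)&(h[...,2]>110); y[:,:340]=0;y[:180]=0;y[235:]=0;y[:,400:]=0
v,u=np.nonzero(y);Q=P[v,u];Q=Q[~np.isnan(Q[:,0])]
print(len(v),u.mean(),v.mean(),np.median(Q,0),np.percentile(Q,[5,95],axis=0).round(3),onz(d,u.mean(),v.mean(),np.median(Q[:,2])))
# ball & bar in this top image (before? use t4)
d=dict(np.load('pics/t4.npz'));h=cv2.cvtColor(d['img'],cv2.COLOR_RGB2HSV);P=cloud(d)
r=((h[...,0]<8)|(h[...,0]>172))&(h[...,1]>150)&(h[...,2]>90); r[:,:305]=0;r[:,325:]=0;r[:230]=0;r[255:]=0
v,u=np.nonzero(r);print('ball',u.mean(),v.mean(),onz(d,u.mean(),v.mean(),.160),np.nanmax(P[v,u,2]),len(v))
# bar points
for t in np.linspace(.2,.8,7):
    uu=314+(378-314)*t; vv=241.5+(199-241.5)*t
    seg=P[int(vv)-4:int(vv)+5,int(round(uu))]; i=np.nanargmax(seg[:,2]); print(seg[i].round(4))
E
```

```text
lamp [0.5121 0.0697 0.4067] s 0.0787 lat 0.0006
crown [0.5078 0.0753 0.3755] s 0.0857 lat 0.0001
ends [0.4948 0.092  0.2808] s 0.1069 lat -0.0013
478 360.4644351464435 213.73012552301256 [0.50653976 0.07781824 0.41541539] [[0.491 0.055 0.397]
 [0.528 0.091 0.42 ]] [0.50727739 0.07684596 0.41541539]
ball 313.5684210526316 241.23157894736843 [0.48448795 0.11131109 0.16      ] 0.17333013589359048 95
[0.4994 0.0869 0.1679]
[0.505  0.0755 0.1676]
[0.5125 0.0622 0.1674]
[0.5237 0.0508 0.1677]
[0.5293 0.0395 0.1686]
[0.5369 0.026  0.1681]
[0.551  0.016  0.1758]
```

```bash
cat > low.py <<'E'
from h import *
import sys
dz=float(sys.argv[1]); du=float(sys.argv[2]) if len(sys.argv)>2 else 0
st=status.state(); M=rot(st['eef_rot']).as_matrix()
D=M.T@np.array([-.5555*du,.8315*du,dz])*100
print(st['tool_pos'].round(4),'F',st['ft_force'].round(2),'t',st['clock']); 
print([[ [round(float(c)*k/5,2) for c in D],0] for k in range(1,6)])
E
python3 low.py -.14 .004
```

```text
[0.5069 0.0768 0.4087] F [-0.42  0.43 -0.66] t 25.1
[[[0.53, 2.75, 0.02], 0], [[1.07, 5.5, 0.04], 0], [[1.6, 8.25, 0.06], 0], [[2.14, 11.0, 0.08], 0], [[2.67, 13.75, 0.1], 0]]
```

Call:
play_rows([
  [[0.5,2.7,0],0],
  [[1,5.5,0],0],
  [[1.6,8.2,0],0],
  [[2.1,11,0.1],0],
  [[2.7,13.7,0.1],0],
])

```text
clock: 25.6
tool_pos: [0.5047, 0.0786, 0.2725]
eef_rot: [0.662, -0.591, 0.387, -0.249]
ft_force: [-0.2, 0.3, -1.4]
gripper_width: 0.432
```

```bash
python3 hang.py; python3 tl.py; python3 low.py -.05; python3 - <<'E'
from h import *
d=get_image('scene');save(d,'s8')
a=cv2.cvtColor(d['img'],cv2.COLOR_RGB2BGR)[90:290,230:430]
cv2.imwrite('pics/s8c.png',cv2.resize(a,None,fx=3,fy=3,interpolation=cv2.INTER_CUBIC))
E
```

```text
lamp [0.5099 0.0715 0.2705] s 0.0814 lat -0.0002
crown [0.5058 0.0772 0.2393] s 0.0884 lat -0.0004
ends [0.4934 0.0944 0.1446] s 0.1096 lat -0.0012
r 0.511 z 0.272 az 8.8 P 12.6 toolaz -53.8 jaw z-comp 0.001 jaw az 36.2 q [ 0.733  0.387 -0.401  1.207 -1.329  2.008] F [-0.2  0.3 -1.4] w 0.432 t 25.6
[0.5047 0.0786 0.2725] F [-0.23  0.26 -1.35] t 25.6
[[[0.22, 0.98, -0.0], 0], [[0.44, 1.95, -0.0], 0], [[0.66, 2.93, -0.0], 0], [[0.87, 3.9, -0.01], 0], [[1.09, 4.88, -0.01], 0]]
```

View pics/s8c.png

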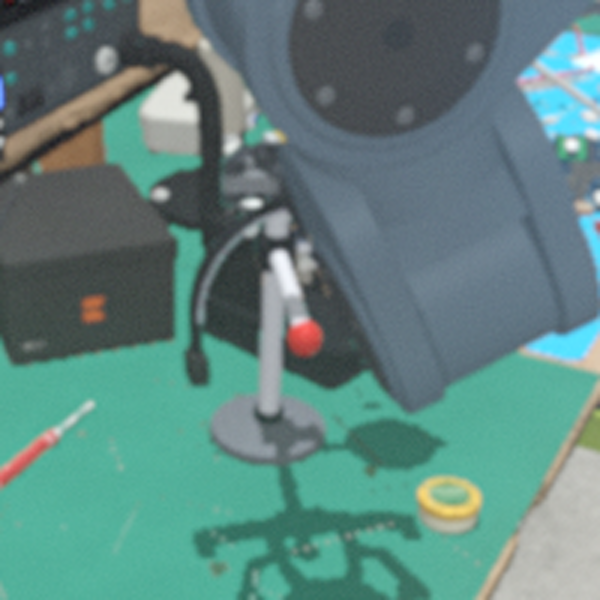

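Call:
play_rows([
  [[0.3,1.5,0],0],
  [[0.6,2.9,0],0],
  [[0.9,4.2,0],0],
  [[1.1,5.2,0],0],
  [[1.3,5.9,0],0],
])

```text
clock: 26.15
tool_pos: [0.505, 0.0791, 0.2128]
eef_rot: [0.662, -0.591, 0.387, -0.249]
ft_force: [0.6, -0.4, -0.8]
gripper_width: 0.429
```

```bash
python3 hang.py; python3 low.py -.01
```

```text
lamp [0.5101 0.072  0.2109] s 0.0817 lat 0.0003
crown [0.5061 0.0777 0.1797] s 0.0887 lat 0.0
ends [0.4936 0.0948 0.085 ] s 0.1099 lat -0.0007
[0.505  0.0791 0.2128] F [ 0.58 -0.36 -0.77] t 26.15
[[[0.04, 0.2, -0.0], 0], [[0.09, 0.39, -0.0], 0], [[0.13, 0.59, -0.0], 0], [[0.17, 0.78, -0.0], 0], [[0.22, 0.98, -0.0], 0]]
```

Call:
play_rows([
  [[0.05,0.2,0],0],
  [[0.1,0.4,0],0],
  [[0.15,0.6,0],0],
  [[0.2,0.8,0],0],
  [[0.2,0.8,0],0],
])

```text
clock: 26.65
tool_pos: [0.5053, 0.0792, 0.205]
eef_rot: [0.662, -0.591, 0.387, -0.249]
ft_force: [-1.0, 1.2, 0.7]
gripper_width: 0.432
```

Call:
play_rows([
  [[0,0.1,0],0],
  [[0,0.1,0],0],
  [[0.05,0.2,0],0],
  [[0.05,0.2,0],0],
  [[0.05,0.2,0],0],
])

```text
clock: 27.15
tool_pos: [0.5054, 0.0792, 0.2045]
eef_rot: [0.662, -0.592, 0.385, -0.249]
ft_force: [-7.1, 1.9, 14.7]
gripper_width: 0.431
```

```bash
python3 hang.py; python3 tl.py
```

```text
lamp [0.5106 0.0721 0.2025] s 0.0815 lat 0.0008
crown [0.5066 0.0777 0.1713] s 0.0884 lat 0.0005
ends [0.4944 0.0946 0.0765] s 0.1093 lat -0.0003
r 0.512 z 0.204 az 8.9 P 12.4 toolaz -53.7 jaw z-comp 0.002 jaw az 36.3 q [ 0.734  0.482 -0.476  1.038 -1.333  2.008] F [-7.1  1.9 14.7] w 0.431 t 27.15
```

```bash
python3 - <<'E'
from h import *
out=[]
for n,b in(('scene',(110,290,240,420)),('top',(160,300,270,450))):
    d=get_image(n)
    a=cv2.cvtColor(d['img'],cv2.COLOR_RGB2BGR)[b[0]:b[1],b[2]:b[3]]
    out.append(cv2.resize(a,(400,400),interpolation=cv2.INTER_CUBIC))
cv2.imwrite('pics/c9.png',np.hstack(out)); st=status.state();print(st['ft_force'],st['ft_torque'])
E
```

```text
[-7.01335252  1.05760413 14.63564051] [-1.45964815 -0.63693617 -0.94800477]
```

View pics/c9.png

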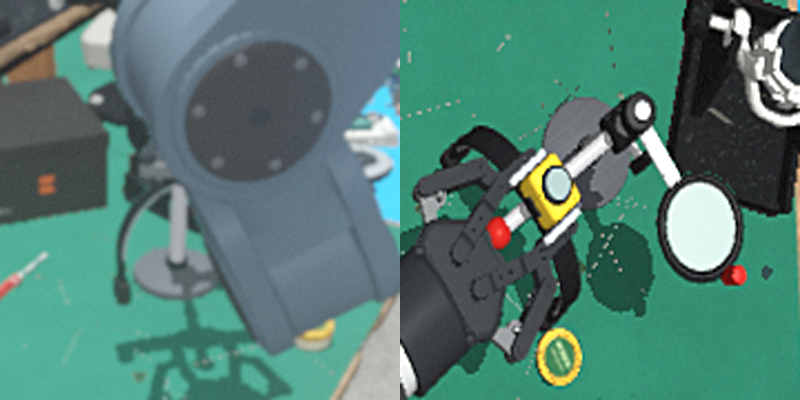

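Call:
play_rows([
  [[0,-0.2,0],0],
  [[-0.1,-0.4,0],0],
  [[-0.3,-0.5,0],0],
  [[-0.5,-0.5,0],0],
  [[-0.6,-0.5,0],0],
])

```text
clock: 27.75
tool_pos: [0.5022, 0.0831, 0.2086]
eef_rot: [0.662, -0.591, 0.387, -0.249]
ft_force: [0.6, 0.4, -2.5]
gripper_width: 0.435
```

```bash
python3 hang.py; python3 tl.py
```

```text
lamp [0.5074 0.076  0.2066] s 0.0866 lat 0.0002
crown [0.5033 0.0817 0.1754] s 0.0936 lat -0.0
ends [0.4909 0.0989 0.0808] s 0.1147 lat -0.0008
r 0.509 z 0.209 az 9.4 P 12.6 toolaz -53.8 jaw z-comp 0.001 jaw az 36.2 q [ 0.744  0.484 -0.459  1.091 -1.324  2.048] F [ 0.6  0.4 -2.5] w 0.435 t 27.75
```

Lower slowly again, feeling each millimetre or so.

Call:
play_rows([
  [[0,0.1,0],0],
  [[0.05,0.2,0],0],
  [[0.05,0.3,0],0],
  [[0.05,0.3,0],0],
  [[0.05,0.3,0],0],
])

```text
clock: 28.25
tool_pos: [0.5022, 0.083, 0.2057]
eef_rot: [0.662, -0.591, 0.387, -0.249]
ft_force: [-0.2, 0.1, -2.1]
gripper_width: 0.435
```

Call:
play_rows([
  [[0,0.1,0],0],
  [[0,0.1,0],0],
  [[0,0.1,0],0],
  [[0,0.1,0],0],
  [[0,0.1,0],0],
])

```text
clock: 28.75
tool_pos: [0.5021, 0.0832, 0.205]
eef_rot: [0.662, -0.591, 0.387, -0.249]
ft_force: [-0.0, -2.3, 2.8]
gripper_width: 0.43
```

```bash
python3 hang.py; python3 tl.py
```

```text
lamp [0.5073 0.0761 0.203 ] s 0.0867 lat 0.0002
crown [0.5033 0.0818 0.1718] s 0.0937 lat -0.0
ends [0.4909 0.0989 0.0771] s 0.1148 lat -0.0008
r 0.509 z 0.205 az 9.4 P 12.6 toolaz -53.8 jaw z-comp 0.002 jaw az 36.2 q [ 0.745  0.49  -0.462  1.084 -1.324  2.05 ] F [-0.  -2.3  2.8] w 0.43 t 28.75
```

Call:
play_rows([
  [[0,0,0],0],
  [[0,0,0],0],
  [[0,0,0],0],
  [[0,0,0],0],
  [[0,0,0],0],
], fingers=-0.1)

```text
clock: 29.25
tool_pos: [0.5021, 0.0833, 0.2047]
eef_rot: [0.662, -0.591, 0.387, -0.249]
ft_force: [-0.5, 0.2, -0.5]
gripper_width: 0.551
```

```bash
cat > look.py <<'E'
from h import *
import sys
out=[]
for n,b in(('scene',(110,290,240,420)),('top',(160,300,270,450))):
    d=get_image(n); np.savez('pics/%s_%s.npz'%(n,sys.argv[1]),**d)
    a=cv2.cvtColor(d['img'],cv2.COLOR_RGB2BGR)[b[0]:b[1],b[2]:b[3]]
    out.append(cv2.resize(a,(400,400),interpolation=cv2.INTER_CUBIC))
cv2.imwrite('pics/%s.png'%sys.argv[1],np.hstack(out)); st=status.state();print(st['ft_force'],st['gripper_width'],st['clock'])
E
python3 look.py c10
```

```text
[-0.90536752  0.78319038 -0.03126786] 0.5455720231524338 29.35
```

View pics/c10.png

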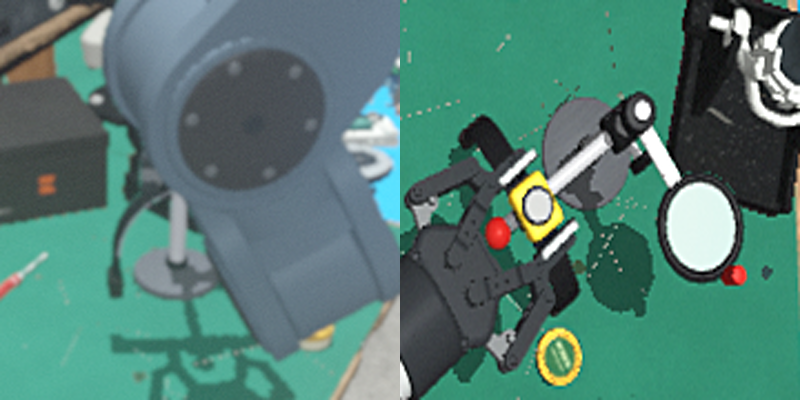

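Call:
play_rows([
  [[0,0,0],0],
  [[0,0,0],0],
  [[0,0,0],0],
  [[0,0,0],0],
  [[0,0,0],0],
], fingers=-0.6)

```text
clock: 29.85
tool_pos: [0.5021, 0.0832, 0.2048]
eef_rot: [0.662, -0.591, 0.387, -0.249]
ft_force: [0.3, -0.4, 0.1]
gripper_width: 0.797
```

Call:
play_rows([
  [[-0.5,0,0],0],
  [[-1.5,0,0],0],
  [[-2.8,-0.2,0],0],
  [[-4.3,-0.6,0],0],
  [[-6,-1,0],0],
])

```text
clock: 30.35
tool_pos: [0.4685, 0.1289, 0.2279]
eef_rot: [0.662, -0.591, 0.387, -0.249]
ft_force: [-0.8, -0.3, -1.3]
gripper_width: 0.8
```

```bash
python3 tl.py; python3 look.py c11
```

```text
r 0.486 z 0.228 az 15.4 P 12.6 toolaz -53.8 jaw z-comp 0.001 jaw az 36.2 q [ 0.866  0.554 -0.346  1.475 -1.251  2.402] F [-0.8 -0.3 -1.3] w 0.8 t 30.35
[ 0.28200395  0.71858788 -0.26493371] 0.8014566458521536 30.45
```

View pics/c11.png

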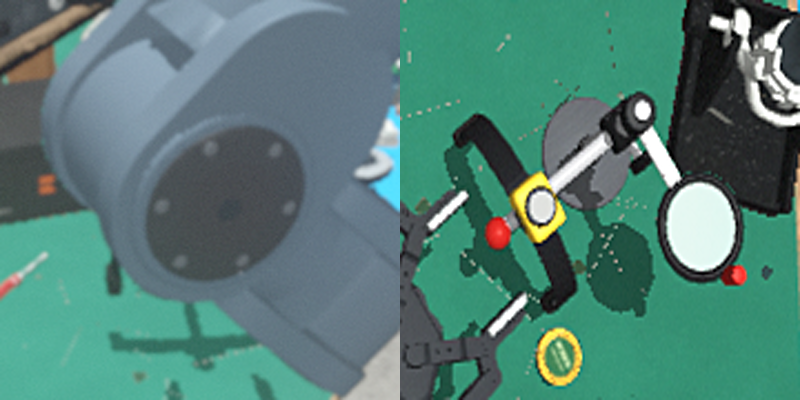

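Call:
play_rows([
  [[-1.5,-1.5,0],0],
  [[-3,-3.5,0],0],
  [[-4,-6,0],0],
  [[-5,-8,0],0],
  [[-5,-10,0],0],
])

```text
clock: 30.95
tool_pos: [0.4528, 0.1507, 0.3366]
eef_rot: [0.663, -0.591, 0.387, -0.249]
ft_force: [-0.1, 1.0, 0.5]
gripper_width: 0.796
```

Call:
play_rows([
  [[0,-1,0],0],
  [[0,-3,0],0],
  [[0,-6,0],0],
  [[0,-8,0],0],
  [[0,-8,0],0],
])

```text
clock: 31.45
tool_pos: [0.4633, 0.1354, 0.4157]
eef_rot: [0.663, -0.59, 0.387, -0.249]
ft_force: [-0.2, -0.2, -0.5]
gripper_width: 0.801
```

Call:
play_rows([
  [[0,0,0],0],
  [[0,0,0],0],
  [[0,0,0],0],
  [[0,0,0],0],
  [[0,0,0],0],
])

```text
clock: 31.95
tool_pos: [0.463, 0.1364, 0.4138]
eef_rot: [0.662, -0.592, 0.387, -0.249]
ft_force: [-0.6, -0.7, -0.7]
gripper_width: 0.798
```

```bash
python3 tl.py; python3 look.py c12; python3 - <<'E'
from h import *
for n in('scene','top'):
    d=dict(np.load('pics/%s_c12.npz'%n)); save(d,n+'12')
d=dict(np.load('pics/top_c12.npz'));P=cloud(d); a=dict(np.load('pics/top_c11.npz'));P1=cloud(a)
h=cv2.cvtColor(d['img'],cv2.COLOR_RGB2HSV);h0=cv2.cvtColor(a['img'],cv2.COLOR_RGB2HSV);o=dict(np.load('pics/top0.npz'));ho=cv2.cvtColor(o['img'],cv2.COLOR_RGB2HSV)
def yel(h):
    y=(h[...,0]>18)&(h[...,0]<34)&(h[...,1]>130)&(h[...,2]>110)
    n,l,st,c=cv2.connectedComponentsWithStats(y.astype('uint8')); return [(c[i].round(2),st[i,4]) for i in range(1,n) if st[i,4]>60]
print(yel(h),yel(h0),yel(ho))
def red(h):
    y=((h[...,0]<8)|(h[...,0]>172))&(h[...,1]>150)&(h[...,2]>90)
    n,l,st,c=cv2.connectedComponentsWithStats(y.astype('uint8')); return [(c[i].round(1).tolist(),st[i,4]) for i in range(1,n) if st[i,4]>25 and 130<c[i][1]<280 and c[i][0]>180]
print(red(h),red(ho))
k=[c for c,n in red(h) if c[0]>400]
if k:
    p=onz(d,*k[0],.238); v=p[:2]-POST; print('mag angle',(np.arctan2(v[1],v[0])-TH)%(2*np.pi),np.hypot(*v))
E
```

```text
r 0.483 z 0.414 az 16.4 P 12.6 toolaz -53.8 jaw z-comp 0.001 jaw az 36.2 q [ 0.885  0.374 -0.102  1.937 -1.237  2.441] F [-0.6 -0.7 -0.7] w 0.798 t 31.95
[ 0.02054458 -0.66666807 -0.15895947] 0.8001603009359695 32.05
[(array([330.79, 232.45]), np.int32(219)), (array([342.56, 286.02]), np.int32(121))] [(array([330.92, 232.52]), np.int32(217)), (array([341.04, 284.25]), np.int32(157))] [(array([206.6, 250.9]), np.int32(248)), (array([340.97, 284.46]), np.int32(157))]
[([293.9, 151.3], np.int32(115)), ([232.6, 156.9], np.int32(74)), ([313.5, 241.2], np.int32(99)), ([420.3, 256.1], np.int32(58))] [([294.2, 151.4], np.int32(111)), ([232.6, 156.9], np.int32(74)), ([315.6, 239.8], np.int32(135))]
mag angle 1.5635314623465186 0.11996744128743776
```

View pics/top12.png

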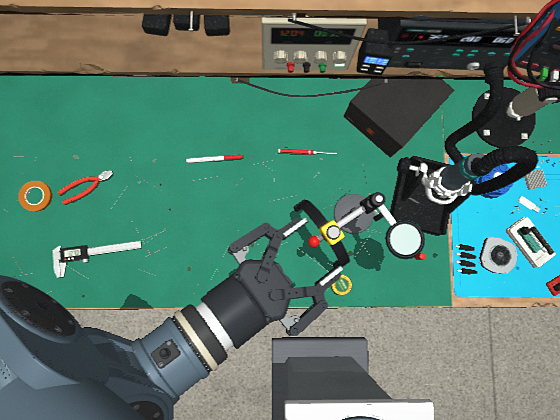

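View pics/scene12.png

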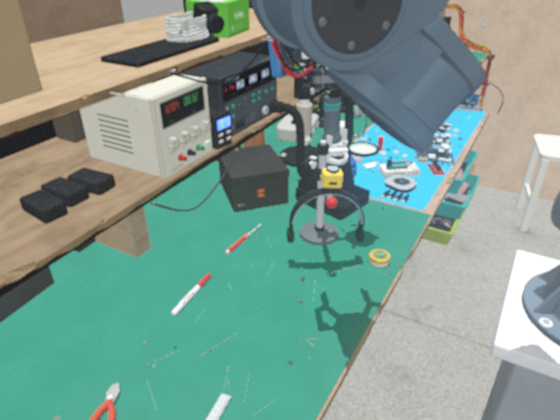

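```bash
python3 -c "
from h import *
print(close_job())"
```

```text
the job is handed in; nothing more can be done
None
```

The headlamp is hanging over the bar with the lamp on top and both sides of the band straddling it. I handed the job in at about 32 s.

- **Magnifier:** I pushed the knob round until it met its stop, at about 20 N. The last picture puts the arm at about 1.56 rad. That is just short of the 1.6 stop, within what I can measure.
- **Turning the lamp upright:** The moves only allow a turn about the finger axis, so I picked the lamp up with the tool vertical. I then tilted the tool by pushing the arm against its reach and joint limits. That left the tool about 12° short of level, so the lamp was lowered with a 12° lean and swung upright when I let go.
- **Lowering:** I felt the band touch the bar at about the height seen in the image (bar top about 168 mm). I lifted it, moved it about 5 mm toward the ball and felt it touch again at the same height. I opened the fingers with roughly 5 N on the bar.
- **Last checks:**
  - The lamp's position changed by about 0.1 pixel over roughly 1.6 s, so it is hanging still.
  - The marker pen and screwdriver have not moved. The flux pot also matches its first position in the last clear view of it; in the final top picture the gripper partly hid it.
  - The arm is clear and touching nothing.
- **Force spike:** The wrist force briefly reached about 90 N during a fast move that ran into the joint limits. That is under the 120 N limit, and it dropped back to normal once the arm was still, so I took it as inertia rather than contact.

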